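# Flip the hex key and drive the monitor arm's pivot screw home

## Task

I spun the pivot screw of the monitor arm down with the ball end of the hex key's long arm until it went too stiff for it, and left the key standing in the screw. Pull the key out, flip it so that its short arm is fully down in the screw's socket, and pull the long arm round clockwise until the screw's shoulder lands, nip it up firmly against that stop (to about 1.2 N m, that is 8 N near the end of the long arm), but do not drag the arm's link round with it. Then let go, leave the key seated in the screw with its short arm for my final adjustment, and leave the mug, the tape measure and the screw tray where they are.

Things in the scene. Friction and masses are not known exactly. Their poses are not given: they have to be found in the camera images.
- mount: Base of a grey metal monitor arm, bolted to the desk: flange 112 mm across, post 47 mm across and 48 mm high. Does not move. Origin: on the pivot axis at the desk, z up.
- link (a joint): Swing of the arm's first link on the post, rad, 0 at the start, growing clockwise seen from above. The link has a round knuckle 66 mm across on the post, flat top 88 mm above the desk, and a bar 44 mm wide, at most 93 mm high with its end hub. Held by friction: it is dragged round by about 1.6 N m (11 N at 150 mm from the axis), so by pulling on the key after the screw has landed.
- link_end (a point): Centre of the top of the link's end hub, 240 mm from the pivot axis, 92 mm above the desk; x points outward along the link, z up.
- pivot_screw (a joint): Turn of the pivot screw in the link, rad, growing clockwise from above (tightening). Starts at 0 to 0.55; its shoulder lands hard at 1.30. Thread lock makes it stiff: about 0.7 N m (5 N at 150 mm along the key's long arm) all the way; it stays where it is left.
- socket (a point): Centre of the floor of the screw's 12 mm hex socket, 15 mm deep, in a dark steel head 22 mm across on the knuckle, head top 104 mm above the desk. z up on the pivot axis; x points to a corner of the hexagon and turns with the screw. The key's short arm enters at any of the six angles, within about 5 degrees and 0.5 mm; 2 mm off-centre it still finds the mouth.
- hex_key: L-shaped ball-end hex key, dark steel, 12 mm hexagonal bar, arms 190 and 57 mm over all, 240 g. Origin: where the arms' centre lines meet. Long arm 184 mm along -z, short arm 51 mm along +x; two flats of both arms face +y and -y (12 mm apart), corners lie in the plane of the L. Starts standing in the screw, long arm down, short arm on top.
- short_tip (a point): Centre of the end face of the key's short arm, 51 mm from the key's origin; axes as the key's. At the socket's floor when fully seated. Seated so and let go, the key stays in the socket with its long arm standing out level, drooping about 10 degrees in its play.
- long_tip (a point): Centre of the end face of the key's long arm, 184 mm from the key's origin; axes as the key's. This end is a ball end: it starts down at the socket's floor, at any angle to the hexagon, slips round in so stiff a screw, and lets the key lean about 8 degrees towards its short arm.
- mug: Bystander: white mug, 80 mm across, 92 mm high, handle to +y. Origin: centre of its underside.
- tape_measure: Bystander: yellow and black tape measure, 72 x 36 mm, 63 mm high. Origin: centre of its underside.
- screw_tray: Bystander: shallow black tray with screws and washers, 110 x 80 x 26 mm. Origin: centre of its underside.
Things that resemble listed ones, but are neither listed nor needed, are in the scene too. What is meant by the hex_key is not brown or turquoise, and is the smaller of those in its own colour.

How it is judged:
By the outcome, as a careful person would: the job done as asked, in the order asked, and still so for the second after the job is handed in, with the robot touching nothing.
It also fails if it takes over 64 s, if anything falls off the work surface, if the arm or the gripper's body presses on something with over 40 N, if the wrist force passes 120 N, or if a joint passes its speed limit or range.

## Robot

A 7-joint arm with a two-finger parallel gripper is mounted at the origin on the work surface. World frame = base frame: x ahead of the robot, y to its left, z up, the work surface at z = 0. Lengths are in m, angles in rad, forces in N, time in s.
With the tool pointing down it reaches from about 0.425 to 0.875 m from the base axis. Payload 4.7 kg.
Tool frame: the origin (TCP) lies at the very end of the fingers, on their centre line; the grasp point (between the pads) lies 19 mm behind it (arm.grip_depth is the distance from the TCP to the grasp point, in m); z points along the fingers, y is the line along which they close (so a half turn about z gives the same grasp; the last joint's range is limited). The gripper opens to 85 mm and grips with 20 to 120 N. Pads are 22 mm wide; open, the fingers measure 114 mm over their backs; the gripper's body (76 mm by 85 mm) begins 54 mm behind the grasp point. The pads swing forward as they close: fully open they stand 13 mm farther back than shut.
Start: joints at [1.221, 0.321, -0.07, 1.45, 0.023, 1.371, -0.057], TCP at [0.231, -0.607, 0.231] pointing down, gripper open.
Joint ranges: [-2.86, 2.86], [-0.3, 2.09], [-1.38, 1.24], [0.06, 2.45], [-1.56, 4.7], [0.09, 2.05], [-2.69, 2.69]. Speed limits (rad/s): [2.57, 2.57, 3.14, 3.14, 3.14, 3.14, 3.14].

## Interface

Orientations are given as a unit quaternion [w, x, y, z].
In Python, from station import status, get_image, camera_info, sign_off, find_in, tip_of, arm gives the robot as it stands.
- The arm moves only by the shell command python3 -m crank 'ROWS' [OPENING]. ROWS is a JSON object of lists of equal length, an entry for each row: "translation": the shift along the world's x, y, z in units of 40 mm (1.0 is 40 mm), a list of three; "angular": the turn, a rotation vector about the world's x, y, z in units of 6 degrees (1.0 is 6 degrees), a list of three. In form: {"translation": [[x, y, z], ...], "angular": [[rx, ry, rz], ...]}. A call has 1 to 12 rows; each row shifts and turns the commanded pose from where the row before left it; what a row does not reach is not made up. A row lasts 1/12 s, in which the tool goes at most 41.7 mm and 7.16 degrees, less where a joint would pass 70% of its speed; a pose out of reach is approached as far as the arm can. A call is refused whole if a number of a shift passes 1 or a number of a turn 1, either way. A call with a gripper value outside its range is refused whole. OPENING is the opening, from 0 (shut) to 1 (fully open), set as the call begins (- or left out, the last holds). The fingers move at their own pace and stop on an object; the grip force is fixed at half the most. Time passes only in rows, so rows that do not move let the fingers close. It gives the time, the measured TCP pose, the force, the opening and the grip force at its end, in the units of the state.
- status.observe(): the state, without advancing time (a new reading comes with each control period).
- get_image(name): name is "scene" or "top" or "wrist"; returns (picture, depth): 420x560x3 uint8, red, green, blue; 420x560 float32, m along the optical axis (not along the pixel's ray), 0 where there is no reading.
- camera_info(name): a dict with "camera_matrix" (3x3 intrinsics, pixels), "eye" and "attitude" of the camera in the world; the wrist camera has in their place "hand_eye" (4x4, takes a point from camera to tool coordinates, whose origin is the TCP and whose axes are the flange's). Camera axes: x right, y down, z forward; pixel columns grow to the right and rows downward; lengths in m; the calibration is good to about 2 mm. A picture is of the moment at which its call begins: read the wrist's pose just before it. camera_info takes no time and is no camera call.
- sign_off(): hands the job in; it is judged then, once.
Trained networks look in the newest picture that a camera, given by its name, has taken for a name from the list of things; names that differ only in an ending like _2 or _b are one class to them, and where a whole thing is asked for, a point or a joint stands for the part that bears it (a point fixed in the world has none). Each returns a list of dicts, best first, with "score" (0 to 1); they miss things now and then, are a little off and sometimes report something else, mostly with a low value. They report only what shows in the picture. A call takes as long as a camera call. They do not tell look-alikes from the thing itself.
- find_in(camera, name): "box" ([centre column, centre row, width, height] as shares, 0 to 1, of the picture: columns of its width, rows of its height, round what is visible of it).
- tip_of(camera, name): "position" ([column, row] as shares, 0 to 1, of the picture: columns of its width, rows of its height: a listed point, or the origin of a listed thing).
The state is a dict: "time": time; "qpos": joint angles; "qd": joint speeds; "joint_efforts": joint torques, N m; "tcp_pos": TCP position; "tool_rot": TCP orientation; "contact_force": force on the tool from outside, world axes, zero at the start; "wrist_torque": the same for the moment, N m; "width": opening from 0.0 (shut) to 1.0 (fully open); "grip_force": force on a finger pad.
Only numpy, scipy, OpenCV 4.12 (cv2) and the standard library are available. Lean on these libraries where they do the work, as an engineer would, in place of code of your own. Each camera call takes 0.05 s, during which the arm holds its last target. There are 200 camera calls.

## Working session

There is one attempt and no reset: what is moved stays moved. The work goes in short steps, Python scripts to look and compute and a shell command to move; the robot and the scene stay as the last step left them, time stands still between calls to the robot, and variables do not carry over. Pictures are saved under pics/ and viewed, at most 10 in all, crops included, and the job is handed in when it is done.

```bash
mkdir -p pics; ls; cat > h.py <<'E'
import numpy as np, cv2
from scipy.spatial.transform import Rotation as R
from station import status,get_image,camera_info,find_in,tip_of,arm
def Rm(a):
    a=np.array(a,float)
    return a if a.shape==(3,3) else R.from_quat(a,scalar_first=True).as_matrix()
def cam(name,s=None):
    c=camera_info(name);K=np.array(c["camera_matrix"])
    if "eye" in c: return K,Rm(c["attitude"]),np.array(c["eye"])
    s=s or status.observe();H=np.array(c["hand_eye"]);T=Rm(s["tool_rot"])
    return K,T@H[:3,:3],T@H[:3,3]+np.array(s["tcp_pos"])
def unproj(C,d,u,v):
    K,Ro,e=C
    return e+Ro@(d*np.linalg.inv(K)@[u,v,1])
def onplane(C,u,v,z):
    K,Ro,e=C;r=Ro@(np.linalg.inv(K)@[u,v,1]);return e+r*(z-e[2])/r[2]
def proj(C,p):
    K,Ro,e=C;q=K@(Ro.T@(np.array(p)-e));return q[:2]/q[2]
E
python3 - <<'E'
from h import *
s=status.observe();print(s)
for n in ("scene","top"):
    im,d=get_image(n);cv2.imwrite(f"pics/{n}0.png",im[...,::-1]);np.save(f"pics/{n}0.npy",d)
    C=cam(n);print(n,C)
    for t in ["hex_key","mount","link","mug","tape_measure","screw_tray","pivot_screw"]:
        print(t,[(round(o["score"],2),(np.array(o["box"])*[560,420,560,420]).round().tolist()) for o in find_in(n,t)[:4]])
    for t in ["hex_key","short_tip","link_end","socket"]:
        print(t,[(round(o["score"],2),(np.array(o["position"])*[560,420]).round().tolist()) for o in tip_of(n,t)[:4]])
E
```

```text
pics
{'time': 0.0, 'qpos': array([ 1.22110904,  0.32181196, -0.07009576,  1.45165913,  0.02260054,
        1.37080041, -0.05692191]), 'qd': array([ 1.89044355e-04,  3.18680470e-04,  1.17615871e-03,  1.10327456e-03,
        1.88161105e-05,  1.55725598e-03, -1.33066532e-03]), 'joint_efforts': array([ 3.83045990e-04, -4.93581426e+01, -3.82016944e-01, -3.14330184e+01,
        1.30580176e-02,  1.15579338e-02,  5.80796680e-06]), 'tcp_pos': array([ 0.23105157, -0.60697937,  0.23023872]), 'tool_rot': array([-9.20433508e-04,  9.83500763e-01,  1.80901505e-01, -2.17654079e-04]), 'contact_force': array([-0.55024493, -0.45446724, -0.95313542]), 'wrist_torque': array([-0.01553137, -0.00755796, -0.04971346]), 'grip_force': 0.0, 'width': 1.0061008804130713}
scene (array([[393.5395827 ,   0.        , 278.18240372],
       [  0.        , 393.5395827 , 214.31986113],
       [  0.        ,   0.        ,   1.        ]]), array([[ 0.41864906,  0.55927262, -0.71550479],
       [ 0.90814447, -0.26004637,  0.32809986],
       [-0.00256715, -0.78714041, -0.6167685 ]]), array([ 1.28409987, -0.20064144,  0.7801
[... 1141 characters left out ...]
4.0, 107.0]), (0.49, [346.0, 220.0, 34.0, 36.0])]
mount [(0.97, [316.0, 202.0, 59.0, 117.0]), (0.28, [316.0, 199.0, 54.0, 108.0]), (0.27, [346.0, 222.0, 30.0, 36.0])]
link [(0.62, [316.0, 199.0, 52.0, 106.0])]
mug [(0.81, [254.0, 270.0, 32.0, 44.0])]
tape_measure [(0.69, [399.0, 243.0, 36.0, 16.0])]
screw_tray [(0.88, [374.0, 188.0, 47.0, 46.0]), (0.63, [347.0, 222.0, 33.0, 37.0])]
pivot_screw []
hex_key [(0.94, [145.0, 289.0]), (0.81, [408.0, 291.0]), (0.59, [345.0, 217.0]), (0.59, [244.0, 226.0])]
short_tip [(0.83, [160.0, 304.0]), (0.72, [361.0, 202.0]), (0.69, [260.0, 229.0]), (0.58, [381.0, 279.0])]
link_end [(0.89, [300.0, 159.0])]
socket [(0.51, [329.0, 236.0]), (0.3, [370.0, 187.0])]
```

```bash
python3 - <<'E'
import cv2
a=cv2.imread("pics/scene0.png")[150:400,80:440];b=cv2.imread("pics/top0.png")[130:400,130:440]
a=cv2.resize(a,None,fx=2.2,fy=2.2,interpolation=3);cv2.imwrite("pics/s1.png",a)
b=cv2.resize(b,None,fx=2.2,fy=2.2,interpolation=3);cv2.imwrite("pics/t1.png",b)
E
```

```text
(no output)
```

View pics/s1.png

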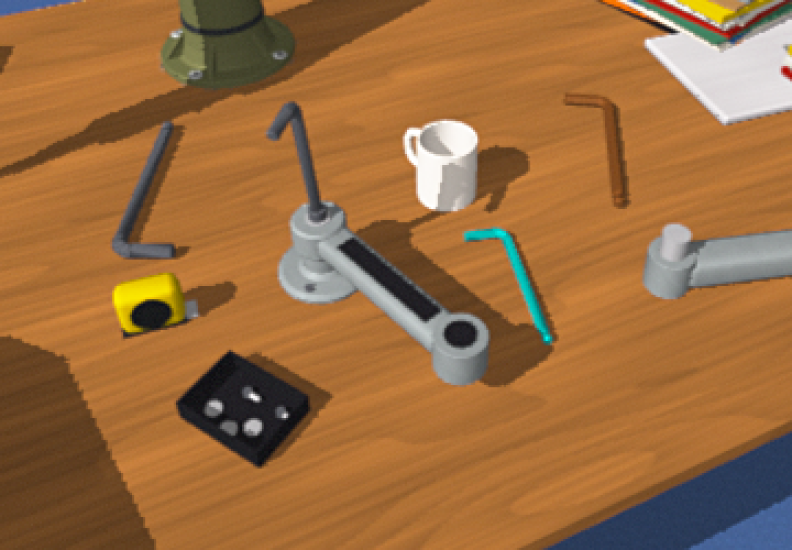

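View pics/t1.png

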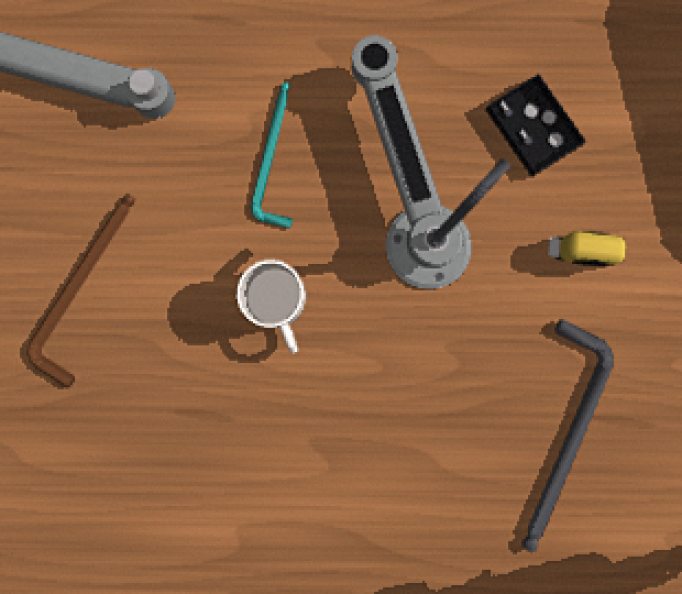

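```bash
python3 - <<'E'
from h import *
print([ (a,getattr(arm,a)) for a in dir(arm) if a[0]!='_'])
D={n:np.load(f"pics/{n}0.npy") for n in("scene","top")};C={n:cam(n) for n in D}
print("link_end",onplane(C["top"],300,159,.092),onplane(C["scene"],291,302,.092))
def tri(u1,u2):
    from scipy.optimize import least_squares
    r=least_squares(lambda p:np.r_[proj(C["scene"],p)-u1,proj(C["top"],p)-u2],[.6,0,.2]);return r.x.round(4),r.fun.round(1)
print("short",tri((201,216),(361,202)))
sc=np.array([80,150])
print("corner",tri(sc+np.array([293,105])/2.2,(345,217)))
# point cloud of region near pivot
for n in D:
    v,u=np.mgrid[:420,:560];d=D[n];K,Ro,e=C[n]
    P=e+(np.stack([(u-K[0,2])/K[0,0],(v-K[1,2])/K[1,1],u*0+1],-1)*d[...,None])@Ro.T
    np.save(f"pics/P{n}.npy",P)
    m=(d>0)&(P[...,2]>.125)&(np.abs(P[...,0]-.52)<.15)&(np.abs(P[...,1]+.03)<.15)
    Q=P[m];print(n,m.sum())
    for z in np.arange(.12,.3,.02):
        k=(Q[:,2]>z)&(Q[:,2]<=z+.02)
        if k.sum(): print(round(z,2),k.sum(),Q[k].mean(0).round(4),Q[k].min(0).round(3),Q[k].max(0).round(3))
    m=(d>0)&(P[...,2]>.080)&(P[...,2]<.1)&(np.abs(P[...,0]-.6)<.3)&(np.abs(P[...,1]+.03)<.15)
    Q=P[m];print(Q.min(0),Q.max(0))
E
```

```text
[('Unreachable', <class 'station.Unreachable'>), ('grip_depth', 0.0187)]
link_end [0.76683807 0.05602597 0.092     ] [0.78265118 0.05973209 0.092     ]
short (array([ 0.6123, -0.0746,  0.2567]), array([0.1, 0. , 0.1, 0. ]))
corner (array([ 0.5755, -0.0353,  0.269 ]), array([-0.2, -0. , -0.2, -0. ]))
scene 356
0.12 23 [ 0.559  -0.0215  0.1326] [ 0.553 -0.027  0.126] [ 0.563 -0.014  0.14 ]
0.14 34 [ 0.5604 -0.0228  0.1501] [ 0.552 -0.029  0.14 ] [ 0.566 -0.015  0.16 ]
0.16 31 [ 0.5632 -0.0249  0.1706] [ 0.558 -0.031  0.161] [ 0.567 -0.018  0.18 ]
0.18 36 [ 0.5649 -0.027   0.19  ] [ 0.56  -0.033  0.18 ] [ 0.568 -0.019  0.2  ]
0.2 34 [ 0.5673 -0.0289  0.2097] [ 0.562 -0.035  0.201] [ 0.571 -0.022  0.219]
0.22 41 [ 0.5698 -0.0308  0.2302] [ 0.565 -0.038  0.22 ] [ 0.575 -0.023  0.24 ]
0.24 36 [ 0.5763 -0.0354  0.2499] [ 0.567 -0.068  0.24 ] [ 0.61  -0.024  0.26 ]
0.26 121 [ 0.593  -0.0514  0.268 ] [ 0.573 -0.071  0.26 ] [ 0.611 -0.028  0.274]
[ 0.51929366 -0.04920753  0.08000994] [0.80853674 0.08592415 0.09976946]
top 238
0.12 9 [ 0.5491 -0.0179  0.1348] [ 0.546 -0.024  0.129] [ 0.554 -0.014  0.14 ]
0.14 12 [ 0.5504 -0.0206  0.1505] [ 0.548 -0.026  0.142] [ 0.555 -0.017  0.157]
0.16 13 [ 0.5537 -0.0211  0.1713] [ 0.55  -0.026  0.161] [ 0.559 -0.018  0.178]
0.18 12 [ 0.556  -0.0231  0.1906] [ 0.552 -0.028  0.182] [ 0.561 -0.02   0.198]
0.2 14 [ 0.558  -0.0249  0.2095] [ 0.555 -0.03   0.201] [ 0.563 -0.022  0.217]
0.22 16 [ 0.5601 -0.0273  0.2297] [ 0.557 -0.033  0.221] [ 0.565 -0.024  0.24 ]
0.24 15 [ 0.5622 -0.029   0.2496] [ 0.559 -0.034  0.242] [ 0.566 -0.026  0.257]
0.26 147 [ 0.5836 -0.0479  0.2729] [ 0.561 -0.072  0.261] [ 0.61  -0.028  0.28 ]
[ 0.51735507 -0.04963417  0.08001434] [0.80582602 0.08376077 0.099853  ]
```

```bash
python3 -m crank '{"translation":[[0.55,0.6,0.35],[0.55,0.6,0.35],[0.55,0.6,0.35],[0.55,0.6,0.35],[0.55,0.6,0.35],[0.55,0.6,0.35],[0.55,0.6,0.35],[0.55,0.6,0.35],[0.55,0.6,0.35],[0.55,0.6,0.35],[0.55,0.6,0.35],[0.55,0.6,0.35]],"angular":[[0,0,0],[0,0,0],[0,0,0],[0,0,0],[0,0,0],[0,0,0],[0,0,0],[0,0,0],[0,0,0],[0,0,0],[0,0,0],[0,0,0]]}'
cat >> h.py <<'E'
def log():
    import json;s=status.observe()
    open("log.jsonl","a").write(json.dumps([list(s["qpos"]),list(s["tcp_pos"]),list(s["tool_rot"])])+"\n");return s
E
python3 - <<'E'
from h import *
s=log();print(s["qpos"].round(3),s["tcp_pos"].round(3),Rm(s["tool_rot"]).round(2).tolist())
print(camera_info("wrist"))
E
```

```text
time: 2.2
tcp_pos: [0.496, -0.3182, 0.4004]
tool_rot: [0.0, 0.984, 0.181, 0.0]
contact_force: [0.3, -0.8, 0.3]
width: 1.0
grip_force: 0.0
[ 0.791  0.183 -0.319  1.297  0.058  1.67  -0.725] [ 0.496 -0.318  0.4  ] [[0.93, 0.36, 0.0], [0.36, -0.93, -0.0], [0.0, 0.0, -1.0]]
{'camera_matrix': array([[361.22329529,   0.        , 276.71990493],
       [  0.        , 361.22329529, 207.01841538],
       [  0.        ,   0.        ,   1.        ]]), 'hand_eye': array([[ 2.40148522e-04, -9.62773830e-01, -2.70308149e-01,
         6.86976117e-02],
       [ 9.99999903e-01,  1.31158388e-04,  4.21269708e-04,
         2.02069051e-04],
       [-3.70134270e-04, -2.70308224e-01,  9.62773767e-01,
        -1.42442458e-01],
       [ 0.00000000e+00,  0.00000000e+00,  0.00000000e+00,
         1.00000000e+00]])}
```

```bash
python3 -m crank '{"translation":[[0,0.6,0],[0,0.6,0],[0,0.6,0],[0,0.6,0],[0,0.6,0],[0,0.6,0],[0,0.6,0],[0,0.6,0],[0,0.6,0],[0,0.6,0]],"angular":[[0,0,1],[0,0,1],[0,0,1],[0,0,1],[0,0,1],[0,0,1],[0,0,1],[0,0,1],[0,0,1],[0,0,1]]}' |head -3
python3 -c "
from h import *
s=log();print(s['qpos'].round(3))"
python3 -m crank '{"translation":[[-0.2,0.6,0],[-0.2,0.6,0],[-0.2,0.6,0],[-0.2,0.6,0],[-0.2,0.6,0],[-0.2,0.6,0],[-0.2,0.6,0],[-0.2,0.6,0],[-0.2,0.6,0],[-0.2,0.6,0]],"angular":[[0,0,1],[0,0,1],[0,0,1],[0,0,1],[0,0,1],[0,0,1],[0,0,1],[0,0,1],[0,0,1],[0,0,0]]}' | head -3
python3 -c "
from h import *
s=log();print(s['qpos'].round(3))"
python3 -m crank '{"translation":[[0,0,0],[0,0,0],[0,0,0],[0,0,0],[0,0,0]],"angular":[[0.7,0.7,0],[0.7,0.7,0],[0.7,0.7,0],[0.7,0.7,0],[0.7,0.7,0]]}'
python3 -c "
from h import *
s=log();print(s['qpos'].round(3),Rm(s['tool_rot']).round(2))"
```

```text
time: 3.03
tcp_pos: [0.4951, -0.0783, 0.3995]
tool_rot: [0.0, 0.76, 0.65, 0.0]
[ 0.642 -0.007 -0.53   1.495 -0.003  1.652 -0.043]
time: 3.87
tcp_pos: [0.4146, 0.1617, 0.3996]
tool_rot: [0.0, 0.382, 0.924, -0.0]
[ 0.418 -0.163 -0.724  1.6   -0.107  1.662  0.477]
time: 4.28
tcp_pos: [0.4157, 0.1603, 0.4001]
tool_rot: [-0.238, 0.371, 0.892, 0.099]
contact_force: [-0.0, -0.1, 0.2]
width: 1.004
grip_force: 0.0
[ 0.477  0.098 -0.633  1.496 -0.377  1.864  0.564] [[-0.61  0.71 -0.35]
 [ 0.61  0.71  0.35]
 [ 0.5   0.   -0.87]]
```

```bash
cat > k.py <<'E'
from h import *
import json
from scipy.optimize import least_squares
start=[[1.22110904,.32181196,-.07009576,1.45165913,.02260054,1.37080041,-.05692191],[.23105157,-.60697937,.23023872],[-9.2e-4,.983500763,.180901505,-2.2e-4]]
LO=np.array([-2.86,-.3,-1.38,.06,-1.56,.09,-2.69]);HI=np.array([2.86,2.09,1.24,2.45,4.7,2.05,2.69])
AX="zyzyzyz"
def fk(q,p,sg,c=0):
    Rr=np.eye(3);t=np.zeros(3)
    # offsets before each joint: (x,z)
    off=[(0,p[0]),(p[1],0),(0,p[2]),(p[3],0),(p[4],p[5]),(p[6],0),(p[7],p[8])]
    out=np.array([0,0,0.])
    seq=[("z",0,0,p[0]),("y",1,p[1],p[2]),("z",2,0,0),("y",3,p[3],p[4]),("z",4,0,0),("y",5,p[5],p[6]),("z",6,0,0)]
    for a,i,x,z in seq:
        t=t+0
        if a=="z":
            Rr=Rr@R.from_euler("z",sg[i]*q[i]+(c if i==6 else 0)).as_matrix()
            if i==0: t=t+Rr@[p[1],0,p[0]]
        else:
            Rr=Rr@R.from_euler("y",sg[i]*q[i]).as_matrix()
            if i==1: t=t+Rr@[0,0,p[2]]; nxt=p[3]
            if i==3: t=t+Rr@[p[4],0,p[5]]
            if i==5: t=t+Rr@[p[6],0,p[7]]
        if i==2: t=t+Rr@[p[3],0,0]
    return Rr,t
E
cat > fit.py <<'E'
from k import *
import itertools
data=[start]+[json.loads(l) for l in open("log.jsonl")]
Rs=[Rm(d[2]) for d in data]
best=[]
for sg in itertools.product([1,-1],repeat=7):
    # orientation only: best constant c by search
    E=[]
    p0=np.zeros(8)
    for c in np.arange(0,2*np.pi,np.pi/2):
        e=sum(np.linalg.norm(fk(d[0],p0,sg,c)[0]-Rw) for d,Rw in zip(data,Rs));best.append((e,sg,c))
best.sort(key=lambda b:b[0]);print(best[:3])
e,sg,c=best[0]
f=lambda p:np.concatenate([fk(d[0],p,sg,c)[1]-d[1] for d in data])
r=least_squares(f,[.3,0,.4,0,0,.4,0,.25]);print(r.x.round(3),abs(r.fun).max())
json.dump([list(r.x),sg,float(c)],open("fk.json","w"))
E
python3 fit.py
```

```text
Traceback (most recent call last):
  File "fit.py", line 11, in <module>
    e=sum(np.linalg.norm(fk(d[0],p0,sg,c)[0]-Rw) for d,Rw in zip(data,Rs));best.append((e,sg,c))
  File "fit.py", line 11, in <genexpr>
    e=sum(np.linalg.norm(fk(d[0],p0,sg,c)[0]-Rw) for d,Rw in zip(data,Rs));best.append((e,sg,c))
                         ~~^^^^^^^^^^^^^^
  File "k.py", line 10, in fk
    off=[(0,p[0]),(p[1],0),(0,p[2]),(p[3],0),(p[4],p[5]),(p[6],0),(p[7],p[8])]
                                                                        ~^^^
IndexError: index 8 is out of bounds for axis 0 with size 8
```

```bash
sed -i '/off=\[/d' k.py; python3 fit.py
```

```text
[(np.float64(6.7499190669533134e-06), (-1, 1, -1, 1, -1, 1, -1), np.float64(1.5707963267948966)), (np.float64(1.3841352737621078), (-1, -1, -1, -1, 1, -1, -1), np.float64(1.5707963267948966)), (np.float64(1.4210783627132153), (-1, -1, -1, -1, -1, -1, -1), np.float64(1.5707963267948966))]
[ 0.234  0.043  0.455  0.    -0.036  0.489  0.018  0.368] 0.023226856502255228
```

```bash
cat > k.py <<'E'
from h import *
import json
from scipy.optimize import least_squares
start=[[1.22110904,.32181196,-.07009576,1.45165913,.02260054,1.37080041,-.05692191],[.23105157,-.60697937,.23023872],[-9.2e-4,.983500763,.180901505,-2.2e-4]]
LO=np.array([-2.86,-.3,-1.38,.06,-1.56,.09,-2.69]);HI=np.array([2.86,2.09,1.24,2.45,4.7,2.05,2.69])
SG=[-1,1,-1,1,-1,1,-1]
def rots(q):
    Rr=np.eye(3);L=[Rr]
    for i in range(7):
        Rr=Rr@R.from_euler("zyzyzyz"[i],SG[i]*q[i]+(np.pi/2 if i==6 else 0)).as_matrix();L.append(Rr)
    return L
# offsets: base z; after j1 x,y; after j2 y..z ; j3 x,y ; j4 xz ... columns
COL=[(0,2),(1,0),(1,1),(2,2),(3,0),(3,1),(4,0),(4,2),(5,1),(6,0),(6,2)]
def A(q):
    L=rots(q);return np.stack([L[i][:,j] for i,j in COL],1)
def load():
    data=[start]+[json.loads(l) for l in open("log.jsonl")]
    M=np.concatenate([A(d[0]) for d in data]);b=np.concatenate([d[1] for d in data])
    p=np.linalg.lstsq(M,b,rcond=1e-3)[0];return p,abs(M@p-b).max()
def fk(q,p): return rots(q)[7],A(q)@p
def ik(pos,Rt,p,q0,n=12,seed=0):
    rng=np.random.default_rng(seed);best=None
    for k in range(n):
        x0=np.clip(q0 if k==0 else q0+rng.normal(0,.4,7),LO+.02,HI-.02)
        def f(q):
            Rr,t=fk(q,p);return np.r_[(t-pos)*10,R.from_matrix(Rr.T@Rt).as_rotvec()*2,.003*(q-q0)]
        r=least_squares(f,x0,bounds=(LO+.01,HI-.01),max_nfev=60)
        if best is None or r.cost<best.cost: best=r
    return best.x,np.linalg.norm(best.fun[:3])/10,np.degrees(np.linalg.norm(best.fun[3:6])/2)
E
python3 - <<'E'
from k import *
p,e=load();print(dict(zip(COL,p.round(3))),e)
a=np.array([1,-1,0])/2**.5;Z=np.array([0,0,1.]);yk=np.array([1,1,0])/2**.5
piv=np.array([.55,-.016,.089])
q0=status.observe()["qpos"]
def Rt(az,tilt): # tool z: tilt from down toward direction az
    h=np.array([np.cos(az),np.sin(az),0]);z=np.sin(tilt)*h-np.cos(tilt)*Z;y=np.cross(Z,h);return np.stack([np.cross(y,z),y,z],1)
az=np.radians(-45)
for t in [90,75,60,45]:
    T=Rt(az,np.radians(t));zk=np.sin(.14)*a+np.cos(.14)*Z;G=piv+zk*(.184-.095);tcp=G+T[:,2]*.0187
    for back in (0,.1):
        x=ik(tcp-back*T[:,2],T,p,q0);print("grasp",t,back,x[0].round(2),round(x[1],4),round(x[2],1))
    for lz in (135,105,75,45):   # seated key, long arm azimuth; tool tilt t-90 toward -long dir
        l=np.array([np.cos(np.radians(lz)),np.sin(np.radians(lz)),0])
        T=Rt(np.radians(lz+180),np.radians(t-90+8));G=piv+[0,0,.051]+.095*l
        x=ik(G+T[:,2]*.0187,T,p,q0);print("  seat",t,lz,x[0].round(2),round(x[1],4),round(x[2],1))
E
```

```text
{(0, 2): np.float64(0.25), (1, 0): np.float64(-0.0), (1, 1): np.float64(-0.016), (2, 2): np.float64(0.468), (3, 0): np.float64(0.0), (3, 1): np.float64(-0.011), (4, 0): np.float64(0.0), (4, 2): np.float64(0.513), (5, 1): np.float64(-0.0), (6, 0): np.float64(0.0), (6, 2): np.float64(0.36)} 1.801361004805102e-10
grasp 90 0 [-0.1   0.57 -0.58  2.31  1.85  1.79 -1.18] 0.0 0.0
grasp 90 0.1 [-0.32  0.58 -0.62  2.32  1.6   1.9  -1.25] 0.0 0.0
  seat 90 135 [ 0.42  0.03 -0.67  2.03  0.16  1.02  0.46] 0.0 0.0
  seat 90 105 [ 0.24  0.19 -0.58  1.88  0.27  1.13 -0.18] 0.0 0.0
  seat 90 75 [ 0.1   0.32 -0.42  1.71  0.26  1.22 -0.66] 0.0 0.0
  seat 90 45 [ 0.04  0.42 -0.27  1.56  0.19  1.3  -1.06] 0.0 0.0
grasp 75 0 [ 0.07  0.35 -0.74  2.32  1.67  1.46 -0.97] 0.0 0.0
grasp 75 0.1 [-0.1   0.27 -0.82  2.33  1.44  1.58 -0.97] 0.0 0.0
  seat 75 135 [ 0.46  0.16 -0.6   1.91 -0.01  1.17  0.66] 0.0 0.0
  seat 75 105 [ 0.37  0.21 -0.54  1.85 -0.02  1.12  0.11] 0.0 0.0
  seat 75 75 [ 0.28  0.26 -0.44  1.79 -0.    1.07 -0.41] 0.0 0.0
  seat 75 45 [ 0.2   0.29 -0.33  1.74  0.02  1.03 -0.91] 0.0 0.0
grasp 60 0 [ 0.2   0.13 -0.77  2.27  1.4   1.12 -0.69] 0.0 0.0
grasp 60 0.1 [ 0.2  -0.04 -0.94  2.27  1.14  1.21 -0.58] 0.0 0.0
  seat 60 135 [ 0.5   0.32 -0.55  1.78 -0.12  1.35  0.77] 0.0 0.0
  seat 60 105 [ 0.47  0.28 -0.5   1.82 -0.26  1.19  0.36] 0.0 0.0
  seat 60 75 [ 0.44  0.24 -0.45  1.86 -0.32  0.99 -0.09] 0.0 0.0
  seat 60 45 [ 0.37  0.2  -0.38  1.9  -0.28  0.8  -0.61] 0.0 0.0
grasp 45 0 [ 0.32  0.02 -0.74  2.18  1.01  0.91 -0.27] 0.0 0.0
grasp 45 0.1 [ 0.5  -0.23 -0.97  2.15  0.69  0.98 -0.05] 0.0 0.0
  seat 45 135 [ 0.52  0.49 -0.53  1.66 -0.21  1.52  0.83] 0.0 0.0
  seat 45 105 [ 0.56  0.39 -0.47  1.78 -0.44  1.29  0.54] 0.0 0.0
  seat 45 75 [ 0.57  0.27 -0.44  1.92 -0.64  1.    0.25] 0.0 0.0
  seat 45 45 [ 0.55  0.16 -0.43  2.04 -0.74  0.67 -0.12] 0.0 0.0
```

```bash
python3 -m crank '{"translation":[[0.1,-0.16,-0.27],[0.1,-0.16,-0.27],[0.1,-0.16,-0.27],[0.1,-0.16,-0.27],[0.1,-0.16,-0.27],[0.1,-0.16,-0.27],[0.1,-0.16,-0.27],[0.1,-0.16,-0.27],[0.1,-0.16,-0.27]],"angular":[[-0.7,-0.7,0],[-0.7,-0.7,0],[-0.7,-0.7,0],[-0.7,-0.7,0],[-0.7,-0.7,0],[-0.7,-0.7,0],[-0.7,-0.7,0],[-0.7,-0.7,0],[-0.7,-0.7,0]]}' | head -3
python3 -m crank '{"translation":[[0.1,-0.16,-0.27],[0.1,-0.16,-0.27],[0.1,-0.16,-0.27],[0.1,-0.16,-0.27],[0.1,-0.16,-0.27],[0.1,-0.16,-0.27],[0.1,-0.16,-0.27],[0.1,-0.16,-0.27]],"angular":[[-0.7,-0.7,0],[-0.7,-0.7,0],[-0.7,-0.7,0],[-0.7,-0.7,0],[-0.7,-0.7,0],[-0.7,-0.7,0],[-0.7,-0.7,0],[-0.7,-0.7,0]]}'
python3 - <<'E'
from k import *
s=log();print(s["qpos"].round(2),Rm(s["tool_rot"]).round(3).tolist(),s["tcp_pos"])
im,d=get_image("wrist");C=cam("wrist",s);np.save("pics/w1.npy",d)
K,Ro,e=C;v,u=np.mgrid[:420,:560]
P=e+(np.stack([(u-K[0,2])/K[0,0],(v-K[1,2])/K[1,1],u*0+1],-1)*d[...,None])@Ro.T
m=(d>0)&(P[...,2]>.11)&(np.hypot(P[...,0]-.565,P[...,1]+.03)<.09)
Q=P[m];print(m.sum())
for z in np.arange(.11,.3,.02):
    k=(Q[:,2]>z)&(Q[:,2]<=z+.02)
    if k.sum(): print(round(z,2),k.sum(),Q[k].mean(0).round(4),Q[k].min(0).round(3),Q[k].max(0).round(3))
for t in ["hex_key","short_tip","socket"]: print(t,[(round(o["score"],2),(np.array(o["position"])*[560,420]).round().tolist()) for o in tip_of("wrist",t)[:3]])
for q in [[.55,-.016,.089],[.575,-.041,.273]]: print(proj(C,q))
cv2.imwrite("pics/w1.png",im[...,::-1])
E
```

```text
time: 5.03
tcp_pos: [0.4517, 0.1031, 0.303]
tool_rot: [0.194, 0.375, 0.903, -0.079]
time: 5.7
tcp_pos: [0.4797, 0.0514, 0.222]
tool_rot: [0.515, 0.319, 0.764, -0.22]
contact_force: [-0.3, -1.3, -1.0]
width: 0.997
grip_force: 0.0
[ 0.3   0.18 -1.26  2.29  1.3   1.54 -0.81] [[-0.265, 0.714, 0.648], [0.261, 0.7, -0.665], [-0.928, -0.007, -0.372]] [0.47968382 0.05141969 0.2219797 ]
3694
0.11 475 [ 0.5482 -0.017   0.12  ] [ 0.543 -0.024  0.11 ] [ 0.557 -0.012  0.13 ]
0.13 470 [ 0.5502 -0.0189  0.14  ] [ 0.546 -0.026  0.13 ] [ 0.557 -0.015  0.15 ]
0.15 470 [ 0.5524 -0.0209  0.16  ] [ 0.548 -0.028  0.15 ] [ 0.559 -0.016  0.17 ]
0.17 440 [ 0.5547 -0.0226  0.1799] [ 0.55  -0.029  0.17 ] [ 0.561 -0.018  0.19 ]
0.19 446 [ 0.557  -0.0247  0.2001] [ 0.552 -0.032  0.19 ] [ 0.564 -0.019  0.21 ]
0.21 432 [ 0.5593 -0.0268  0.2202] [ 0.555 -0.034  0.211] [ 0.571 -0.023  0.23 ]
0.23 458 [ 0.562  -0.0288  0.2401] [ 0.557 -0.036  0.23 ] [ 0.571 -0.024  0.25 ]
0.25 441 [ 0.5656 -0.0317  0.2598] [ 0.559 -0.062  0.25 ] [ 0.607 -0.026  0.27 ]
0.27 62 [ 0.5713 -0.0364  0.2721] [ 0.566 -0.045  0.27 ] [ 0.589 -0.032  0.275]
hex_key [(0.9, [16.0, 31.0]), (0.83, [283.0, 324.0])]
short_tip [(0.92, [281.0, 306.0]), (0.79, [69.0, 17.0])]
socket [(0.97, [277.0, 77.0])]
[281.93880946  79.20253001]
[280.50231463 325.29313932]
```

View pics/w1.png

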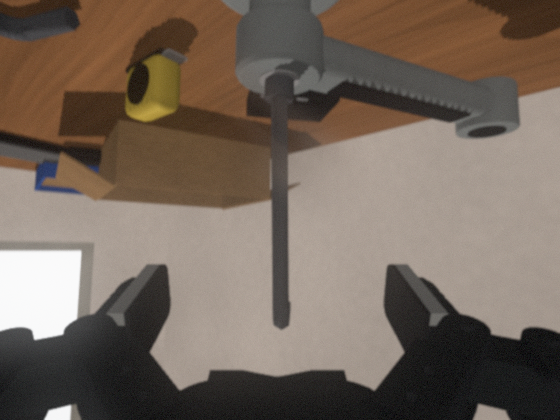

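```bash
python3 -m crank '{"translation":[[0.375,-0.375,-0.205],[0.375,-0.375,-0.205],[0.375,-0.375,-0.205],[0.375,-0.375,-0.205],[0.375,-0.375,-0.205],[0.375,-0.375,-0.205],[0,0,0]],"angular":[[0,0,0],[0,0,0],[0,0,0],[0,0,0],[0,0,0],[0,0,0],[0,0,0]]}'
python3 -m crank '{"translation":[[0,0,0],[0,0,0],[0,0,0],[0,0,0],[0,0,0],[0,0,0],[0,0,0],[0,0,0]],"angular":[[0,0,0],[0,0,0],[0,0,0],[0,0,0],[0,0,0],[0,0,0],[0,0,0],[0,0,0]]}' 0
```

```text
time: 6.48
tcp_pos: [0.5716, -0.0439, 0.1773]
tool_rot: [0.515, 0.323, 0.762, -0.223]
contact_force: [0.6, 0.2, 1.0]
width: 1.002
grip_force: 0.0
time: 7.15
tcp_pos: [0.5698, -0.0387, 0.1714]
tool_rot: [0.512, 0.319, 0.766, -0.221]
contact_force: [-0.2, 0.4, 1.6]
width: 0.13
grip_force: 58.4
```

```bash
python3 -m crank '{"translation":[[0.02,-0.02,0.25],[0.03,-0.03,0.3],[0.03,-0.03,0.3],[0,0,0.5],[0,0,0.5],[0,0,0.5],[0,0,0.5],[0,0,0.4],[0,0,0]],"angular":[[0,0,0],[0,0,0],[0,0,0],[0,0,0],[0,0,0],[0,0,0],[0,0,0],[0,0,0],[0,0,0]]}'
python3 - <<'E'
from k import *
s=log();p,e=load();print(e)
T=Rm(s["tool_rot"]);G=s["tcp_pos"]-.0187*T[:,2];print(G,s["qpos"].round(2))
F=R.from_rotvec(np.array([1,1,0])/2**.5*np.radians(90)).as_matrix()@T
print(F.round(2).tolist())
for G2 in ([.49,.045,.26],[.485,.05,.22]):
    x=ik(np.array(G2)+.0187*F[:,2],F,p,s["qpos"]);print(G2,(np.array(G2)+.0187*F[:,2]-s["tcp_pos"])/.04,x[0].round(2),x[1:])
E
```

```text
time: 7.9
tcp_pos: [0.5733, -0.042, 0.3044]
tool_rot: [0.513, 0.32, 0.765, -0.221]
contact_force: [0.6, 0.1, -1.8]
width: 0.125
grip_force: 58.7
7.147446245969746e-10
[ 0.5612199  -0.02953482  0.31137503] [ 0.58 -0.11 -1.1   2.19  1.27  1.12 -0.46]
[[-0.66, 0.7, -0.28], [0.65, 0.71, 0.25], [0.38, -0.01, -0.93]]
[0.49, 0.045, 0.26] [-2.21095015  2.29382311 -1.54211862] [ 1.05  0.54 -1.37  1.61  0.19  1.61  0.44] (np.float64(3.40248091102707e-07), np.float64(0.0002062993961284727))
[0.485, 0.05, 0.22] [-2.33595015  2.41882311 -2.54211862] [ 1.04  0.58 -1.37  1.67  0.23  1.54  0.42] (np.float64(3.24983646895472e-07), np.float64(0.00020774468750666149))
```

```bash
python3 -m crank '{"translation":[[-0.15,0.2,-0.07],[-0.15,0.2,-0.07],[-0.15,0.2,-0.07],[-0.15,0.2,-0.07],[-0.15,0.2,-0.07],[-0.15,0.2,-0.07],[-0.15,0.2,-0.07]],"angular":[[0.7,0.7,0],[0.7,0.7,0],[0.7,0.7,0],[0.7,0.7,0],[0.7,0.7,0],[0.7,0.7,0],[0.7,0.7,0]]}' | head -2
python3 -m crank '{"translation":[[-0.15,0.2,-0.07],[-0.15,0.2,-0.07],[-0.15,0.2,-0.07],[-0.15,0.2,-0.07],[-0.15,0.2,-0.07],[-0.15,0.2,-0.07],[-0.15,0.2,-0.07],[0,0,0]],"angular":[[0.7,0.7,0],[0.7,0.7,0],[0.7,0.7,0],[0.7,0.7,0],[0.7,0.7,0],[0.7,0.7,0],[0.7,0.7,0],[0,0,0]]}'
python3 - <<'E'
from k import *
s=log();T=Rm(s["tool_rot"]);print(s["qpos"].round(2),T.round(3).tolist(),s["tcp_pos"]-.0187*T[:,2])
im,d=get_image("wrist");C=cam("wrist",s);np.save("pics/w2.npy",d)
for q in [[.55,-.016,.104]]: print(proj(C,q))
cv2.imwrite("pics/w2.png",im[...,::-1])
for t in ["hex_key","short_tip","socket","long_tip"]: print(t,[(round(o["score"],2),(np.array(o["position"])*[560,420]).round(1).tolist()) for o in tip_of("wrist",t)[:3]])
for n in ("scene","top"):
    im,d=get_image(n);np.save(f"pics/{n}2.npy",d);cv2.imwrite(f"pics/{n}2.png",im[...,::-1])
    for t in ["hex_key","short_tip","long_tip"]: print(n,t,[(round(o["score"],2),(np.array(o["position"])*[560,420]).round(1).tolist()) for o in tip_of(n,t)[:4]])
E
```

```text
time: 8.48
tcp_pos: [0.5291, 0.0142, 0.2792]
time: 9.15
tcp_pos: [0.4879, 0.0666, 0.2571]
tool_rot: [-0.133, 0.378, 0.915, 0.044]
contact_force: [-0.0, -1.8, -3.5]
width: 0.128
grip_force: 58.8
[ 0.52  0.18 -0.64  1.63 -0.1   1.55  0.68] [[-0.68, 0.703, -0.211], [0.68, 0.711, 0.18], [0.276, -0.021, -0.961]] [0.49181245 0.06320589 0.27503146]
[262.64464456 359.46806671]
hex_key [(0.73, [37.7, 377.7]), (0.66, [433.5, 203.0])]
short_tip [(0.9, [396.5, 228.3]), (0.67, [261.0, 350.7])]
socket [(0.47, [258.4, 351.8])]
long_tip [(0.95, [526.8, 344.6]), (0.81, [558.5, 114.9])]
scene hex_key [(0.81, [225.9, 186.9]), (0.78, [352.1, 193.0]), (0.65, [305.3, 253.6]), (0.64, [130.9, 265.7])]
scene short_tip [(0.98, [155.6, 263.6]), (0.87, [293.3, 255.1]), (0.82, [230.3, 206.6]), (0.62, [336.9, 194.2])]
scene long_tip [(0.89, [159.2, 209.1]), (0.76, [331.0, 303.2]), (0.74, [358.1, 240.3])]
top hex_key [(0.83, [147.1, 289.7]), (0.6, [244.2, 228.9]), (0.16, [301.8, 157.7])]
top short_tip [(0.87, [262.8, 228.2]), (0.75, [160.7, 302.3])]
top long_tip [(0.91, [189.8, 219.3]), (0.78, [256.1, 168.6]), (0.53, [268.0, 283.1])]
```

View pics/w2.png

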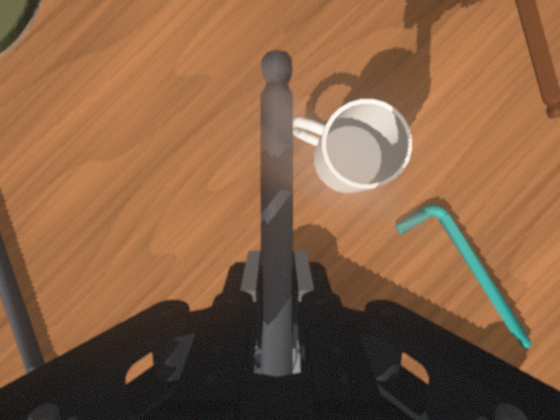

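```bash
python3 - <<'E'
from k import *
s=status.observe();T=Rm(s["tool_rot"]);p,e=load()
S=np.array([.55,-.016,.104])
def f(d):
    s2=dict(s);s2["tcp_pos"]=s["tcp_pos"]+np.array([d[0],d[1],-.08]);return proj(cam("wrist",s2),S)-[370,170]
r=least_squares(f,[.1,-.1]);d=np.r_[r.x,-.08];print(d/.04,r.fun)
x=ik(s["tcp_pos"]+d,T,p,s["qpos"]);print(x[0].round(2),x[1:])
# key geometry check from wrist depth: points above .2
D=np.load("pics/w2.npy");K,Ro,e=cam("wrist",s)
v,u=np.mgrid[:420,:560];P=e+(np.stack([(u-K[0,2])/K[0,0],(v-K[1,2])/K[1,1],u*0+1],-1)*D[...,None])@Ro.T
m=(D>0)&(u>262)&(u<292)&(v>95)&(v<240);Q=P[m]
for r0 in range(95,240,30):
    k=m&(v>=r0)&(v<r0+10)&(abs(u-277)<6);print(r0,P[k].mean(0).round(4))
E
```

```text
[ 1.40425378 -4.07527633 -2.        ] [-1.13686838e-13 -1.13686838e-13]
[ 0.63  0.38 -0.54  1.55  0.03  1.48  0.89] (np.float64(7.07481178509457e-08), np.float64(3.380715016336446e-05))
95 [0.442  0.1158 0.2877]
125 [0.4495 0.1084 0.2875]
155 [0.4572 0.1009 0.2871]
185 [0.4649 0.0934 0.2867]
215 [0.4727 0.0857 0.2864]
```

```bash
python3 -m crank '{"translation":[[0.28,-0.8,0],[0.28,-0.8,0],[0.28,-0.8,-0.4],[0.28,-0.8,-0.5],[0.28,-0.8,-0.5],[0,0,-0.5],[0,0,0],[0,0,0]],"angular":[[-0.1,-0.1,0],[-0.1,-0.1,0],[0,0,0],[0,0,0],[0,0,0],[0,0,0],[0,0,0],[0,0,0]]}'
cat > look.py <<'E'
from k import *
import sys
s=log();im,d=get_image("wrist");C=cam("wrist",s)
n=sys.argv[1];np.save(f"pics/{n}.npy",d)
cv2.imwrite(f"pics/{n}.png",im[...,::-1])
for t in ["socket"]: print(t,[(round(o["score"],2),(np.array(o["position"])*[560,420]).round(1).tolist()) for o in tip_of("wrist",t)[:3]])
c=proj(C,[.55,-.016,.104]);print(c)
# rectify head-top plane z=.104 : 40 mm square about c, x right = world x, up = world y, 15 px/mm
o=np.array([.55,-.016]);w=.02
src=np.float32([proj(C,[o[0]+a*w,o[1]+b*w,.104]) for a,b in((-1,1),(1,1),(1,-1),(-1,-1))])
H=cv2.getPerspectiveTransform(src,np.float32([[0,0],[600,0],[600,600],[0,600]]))
cv2.imwrite(f"pics/{n}_r.png",cv2.warpPerspective(im[...,::-1],H,(600,600),flags=cv2.INTER_CUBIC))
E
python3 look.py w3
```

```text
time: 10.47
tcp_pos: [0.5439, -0.0901, 0.185]
tool_rot: [-0.115, 0.376, 0.919, 0.039]
contact_force: [-0.0, 1.2, -1.7]
width: 0.128
grip_force: 58.8
socket [(0.78, [358.1, 172.4])]
[366.63335599 171.67032314]
```

View pics/w3_r.png

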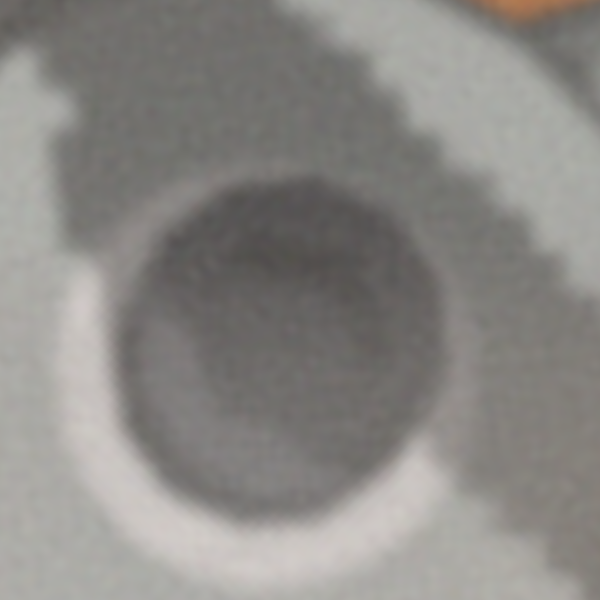

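```bash
python3 - <<'E'
from k import *
s=status.observe();d=np.load("pics/w3.npy");C=cam("wrist",s);K,Ro,e=C
im=cv2.imread("pics/w3.png")
v,u=np.mgrid[:420,:560];P=e+(np.stack([(u-K[0,2])/K[0,0],(v-K[1,2])/K[1,1],u*0+1],-1)*d[...,None])@Ro.T
z=P[150:200,335:390,2];np.set_printoptions(linewidth=250)
print((z[5:42:1,8:42]*1000).round().astype(int))
c=cv2.resize(im[145:200,330:390],None,fx=8,fy=8,interpolation=cv2.INTER_CUBIC)
g=cv2.createCLAHE(6,(2,2)).apply(cv2.GaussianBlur(cv2.cvtColor(c,6),(0,0),4))
dz=cv2.resize(np.clip((P[145:200,330:390,2]-.085)/.022*255,0,255).astype(np.uint8),None,fx=8,fy=8,interpolation=0)
cv2.imwrite("pics/w3c.png",cv2.resize(np.hstack([g,dz]),None,fx=.83,fy=.83))
E
```

```text
[[91 90 91 ... 90 89 89]
 [89 89 90 ... 89 90 90]
 [90 90 90 ... 90 90 89]
 ...
 [92 91 93 ... 92 91 91]
 [91 92 92 ... 90 90 89]
 [91 91 91 ... 90 91 89]]
```

View pics/w3c.png

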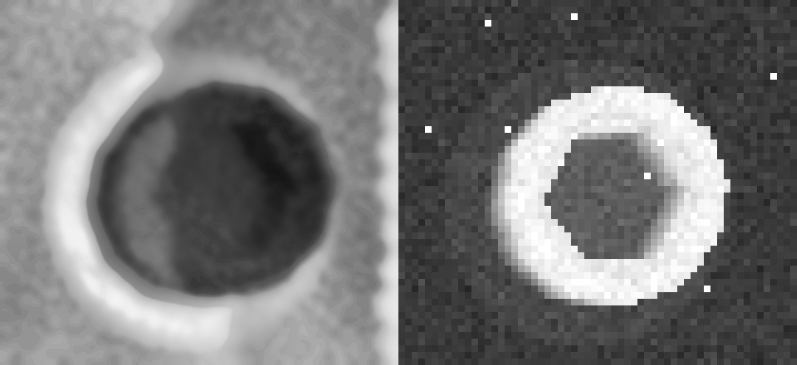

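```bash
cat > meas.py <<'E'
from k import *
import sys
n=sys.argv[1];s=status.observe();d=np.load(f"pics/{n}.npy");C=cam("wrist",s);K,Ro,e=C
v,u=np.mgrid[:420,:560];ray=np.stack([(u-K[0,2])/K[0,0],(v-K[1,2])/K[1,1],u*0+1],-1)@Ro.T
P=e+ray*d[...,None]
T=Rm(s["tool_rot"])
if "nohex" not in sys.argv:
    near=np.hypot(P[...,0]-.549,P[...,1]+.018)<.013
    m0=near&(d>0);top=m0&(P[...,2]>.0995);zt=np.median(P[top][:,2]);print("headtop z",zt)
    X=(e+ray*((zt-e[2])/ray[...,2])[...,None])[...,:2]
    reg=np.hypot(X[...,0]-.549,X[...,1]+.018)<.02
    x=X[reg];lab=(top[reg]).astype(float)
    from scipy.optimize import minimize
    def pred(q):
        r=x-q[:2];dc=np.hypot(*r.T)-.011
        th=np.arctan2(r[:,1],r[:,0])-q[2];th=(th+np.pi/6)%(np.pi/3)-np.pi/6  # corner at 0
        # flats at +-30deg
        h=np.hypot(*r.T)*np.maximum(np.cos(th-np.pi/6),np.cos(th+np.pi/6))-.006
        sg=lambda t:1/(1+np.exp(-t/.0003))
        return sg(-dc)*sg(h)
    B=None
    for a0 in np.radians(np.arange(0,60,7.5)):
        r=minimize(lambda q:((pred([.549+q[0]/1e3,-.018+q[1]/1e3,q[2]])-lab)**2).sum(),[0,0,a0],method="Nelder-Mead")
        if B is None or r.fun<B.fun:B=r
    print("socket xy",.549+B.x[0]/1e3,-.018+B.x[1]/1e3,"corner deg mod60",np.degrees(B.x[2])%60,"sse",B.fun,lab.sum())
# key: points in front of tool x side, |tool y|<.009, height within
q=(P-s["tcp_pos"])@T
k=(d>0)&(abs(q[...,1])<.02)&(q[...,0]>.02)&(q[...,0]<.14)&(abs(q[...,2]+.02)<.03)
Q=q[k];print("key pts",k.sum(),"tool x range",np.percentile(Q[:,0],[.5,99.5]),"max",Q[:,0].max())
for lo in np.arange(.03,.12,.02):
    w=Q[(Q[:,0]>lo)&(Q[:,0]<lo+.02)];
    if len(w)>5:
        print(round(lo+.01,2),"y mid",(w[:,1].min()+w[:,1].max()).round(4)/2,"width",np.ptp(w[:,1]).round(4),"ztop",np.percentile(w[:,2],5).round(4))
E
python3 meas.py w3
```

```text
headtop z 0.10549521024054584
socket xy 0.5505395700338215 -0.018200845238920703 corner deg mod60 49.9548835764638 sse 45.228143108441316 619.0
key pts 6039 tool x range [0.02032091 0.08697367] max 0.08777794512201711
0.04 y mid -0.00025 width 0.0119 ztop -0.0164
0.06 y mid -0.00025 width 0.0119 ztop -0.0116
0.08 y mid -0.00025 width 0.0118 ztop -0.0066
```

```bash
cat > tgt.py <<'E'
from k import *
import sys
az=np.radians(float(sys.argv[1]));ztip=float(sys.argv[2]);sx=np.array([float(sys.argv[3]),float(sys.argv[4])])
b=np.radians(13.8);tip=np.array([-.1037,-.0002,.0081])
lt=np.array([np.cos(b),0,np.sin(b)]);st=np.array([-np.sin(b),0,np.cos(b)])
lw=np.array([np.cos(az),np.sin(az),0]);sw=np.array([0,0,-1.])
Kt=np.stack([lt,st,np.cross(lt,st)],1);Kw=np.stack([lw,sw,np.cross(lw,sw)],1)
Rt=Kw@Kt.T;pos=np.r_[sx,ztip]-Rt@tip
s=status.observe();T=Rm(s["tool_rot"]);p,e=load()
print("tip now",(s["tcp_pos"]+T@tip).round(4),"l now",(T@lt).round(3),"s",(T@st).round(3))
rv=np.degrees(R.from_matrix(Rt@T.T).as_rotvec())/6
print("d units",((pos-s["tcp_pos"])/.04).round(3),"ang units",rv.round(2))
x=ik(pos,Rt,p,s["qpos"]);print(x[0].round(2),x[1:])
E
python3 tgt.py 110 .135 .5505 -.0182; python3 tgt.py 40 .089 .5505 -.0182
```

```text
tip now [ 0.6156 -0.1585  0.1549] l now [-0.716  0.698 -0.002] s [-0.007 -0.01  -1.   ]
d units [-0.71   4.092 -0.492] ang units [ 0.08 -0.09 -4.28]
[ 0.5   0.2  -0.6   1.79 -0.13  1.25  0.3 ] (np.float64(1.3487977548354753e-07), np.float64(0.00010477099931915137))
tip now [ 0.6156 -0.1585  0.1549] l now [-0.716  0.698 -0.002] s [-0.007 -0.01  -1.   ]
d units [ 2.025  3.354 -1.642] ang units [  0.02  -0.14 -15.95]
[ 0.32  0.25 -0.39  1.81 -0.06  0.91 -0.89] (np.float64(3.953324253422882e-07), np.float64(0.00042051639000060214))
```

```bash
python3 -m crank '{"translation":[[-0.12,0.68,0],[-0.12,0.68,0],[-0.12,0.68,-0.1],[-0.12,0.68,-0.1],[-0.12,0.68,-0.1],[-0.11,0.69,-0.19],[0,0,0],[0,0,0],[0,0,0]],"angular":[[0.01,-0.01,-0.72],[0.01,-0.02,-0.72],[0.01,-0.02,-0.71],[0.02,-0.02,-0.71],[0.02,-0.01,-0.71],[0.01,-0.01,-0.71],[0,0,0],[0,0,0],[0,0,0]]}'
python3 tgt.py 110 .112 .5505 -.0182
python3 - <<'E'
from k import *
log();r={}
for n in ("scene","top"):
    im,d=get_image(n);C=cam(n)
    cv2.imwrite(f"pics/{n}3.png",im[...,::-1])
    for t in ("short_tip","socket","hex_key"):print(n,t,[(round(o["score"],2),(np.array(o["position"])*[560,420]).round(1).tolist()) for o in tip_of(n,t)[:4]])
    print(n,"pred tip",proj(C,[.5505,-.0182,.135]),"corner",proj(C,[.5505,-.0182,.186]),"sock",proj(C,[.5505,-.0182,.104]))
C=cam("scene");im=cv2.imread("pics/scene3.png");u,v=proj(C,[.5505,-.0182,.12]).astype(int)
cv2.imwrite("pics/s3.png",cv2.resize(im[v-40:v+30,u-50:u+50],None,fx=7,fy=7,interpolation=cv2.INTER_CUBIC));print(u-50,v-40)
E
```

```text
time: 11.32
tcp_pos: [0.5168, 0.0736, 0.1678]
tool_rot: [-0.098, 0.569, 0.814, 0.068]
contact_force: [0.7, -0.1, -2.5]
width: 0.122
grip_force: 58.9
tip now [ 0.5505 -0.0193  0.1353] l now [-0.343  0.939 -0.001] s [ 0.    -0.001 -1.   ]
d units [ 0.003  0.027 -0.579] ang units [ 0.01  0.   -0.01]
[ 0.49  0.22 -0.59  1.81 -0.12  1.21  0.3 ] (np.float64(1.3559999637424675e-08), np.float64(5.571814182297617e-06))
scene short_tip [(0.84, [335.5, 191.7]), (0.66, [156.5, 261.9]), (0.6, [222.7, 238.3])]
scene socket []
scene hex_key [(0.91, [304.5, 254.8]), (0.78, [132.0, 266.8]), (0.53, [355.8, 193.0])]
scene pred tip [222.20325731 234.39191053] corner [220.29796534 218.44724351] sock [223.30290925 243.59448127]
top short_tip [(0.81, [263.8, 228.4]), (0.62, [163.3, 301.3])]
top socket []
top hex_key [(0.85, [245.2, 226.0]), (0.74, [144.1, 287.6]), (0.38, [394.2, 245.5])]
top pred tip [329.78781109 235.4626533 ] corner [332.39051061 232.89787889] sock [328.33167002 236.89757628]
172 198
```

View pics/s3.png

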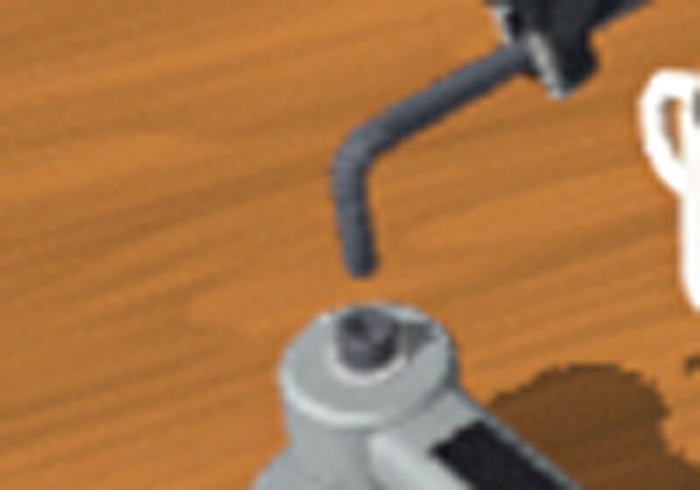

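```bash
python3 -m crank '{"translation":[[0,0.03,-0.15],[0,0,-0.15],[0,0,-0.15],[0,0,-0.15],[0,0,-0.15],[0,0,-0.1],[0,0,0],[0,0,0]],"angular":[[0,0,0],[0,0,0],[0,0,0],[0,0,0],[0,0,0],[0,0,0],[0,0,0],[0,0,0]]}'
python3 tgt.py 110 .089 .5505 -.0182 | head -2
```

```text
time: 12.38
tcp_pos: [0.5164, 0.0752, 0.1327]
tool_rot: [-0.099, 0.57, 0.813, 0.069]
contact_force: [-1.7, 2.0, 2.2]
width: 0.126
grip_force: 59.8
tip now [ 0.5498 -0.0177  0.1   ] l now [-0.341  0.94   0.002] s [-0.002  0.001 -1.   ]
d units [ 0.013 -0.012 -0.279] ang units [-0.01 -0.02  0.01]
```

```bash
python3 -m crank '{"translation":[[0,0,-0.05],[0,0,-0.05],[0,0,-0.05],[0,0,-0.05],[0,0,0],[0,0,0]],"angular":[[0,0,0],[0,0,0],[0,0,0],[0,0,0],[0,0,0],[0,0,0]]}'
python3 tgt.py 110 .089 .5505 -.0182 | head -2
```

```text
time: 12.88
tcp_pos: [0.5161, 0.0776, 0.1256]
tool_rot: [-0.1, 0.569, 0.813, 0.07]
contact_force: [-3.5, 7.3, 7.4]
width: 0.125
grip_force: 61.3
tip now [ 0.5497 -0.0151  0.0926] l now [-0.343  0.939  0.004] s [-0.002  0.004 -1.   ]
d units [ 0.019 -0.073 -0.101] ang units [-0.04 -0.02 -0.01]
```

```bash
python3 -m crank '{"translation":[[-0.02,0.06,0],[0,0,-0.05],[0,0,-0.05],[0,0,-0.05],[0,0,0],[0,0,0]],"angular":[[0,0,0],[0,0,0],[0,0,0],[0,0,0],[0,0,0],[0,0,0]]}'
python3 tgt.py 110 .089 .5505 -.0182 | head -2
```

```text
time: 13.38
tcp_pos: [0.5154, 0.0794, 0.1194]
tool_rot: [-0.1, 0.569, 0.813, 0.07]
contact_force: [-2.5, 6.4, 5.5]
width: 0.129
grip_force: 62.1
tip now [ 0.549  -0.0134  0.0864] l now [-0.343  0.939  0.003] s [-0.002  0.003 -1.   ]
d units [ 0.037 -0.118  0.056] ang units [-0.03 -0.02 -0.01]
```

```bash
python3 -m crank '{"translation":[[-0.02,0.06,0],[0,0,-0.05],[0,0,-0.05],[0,0,0],[0,0,0]],"angular":[[0,0,0],[0,0,0],[0,0,0],[0,0,0],[0,0,0]]}'
python3 tgt.py 110 .089 .5505 -.0182 | head -2
```

```text
time: 13.8
tcp_pos: [0.5148, 0.0806, 0.1149]
tool_rot: [-0.1, 0.57, 0.813, 0.069]
contact_force: [-2.0, 5.0, 5.6]
width: 0.126
grip_force: 62.7
tip now [ 0.5483 -0.0123  0.0821] l now [-0.341  0.94   0.002] s [-0.002  0.002 -1.   ]
d units [ 0.053 -0.147  0.168] ang units [-0.02 -0.02  0.01]
```

```bash
python3 - <<'E'
from k import *
s=log()
im,d=get_image("wrist");np.save("pics/w4.npy",d)
im,d=get_image("scene");C=cam("scene");np.save("pics/scene4.npy",d)
u,v=proj(C,[.5505,-.0182,.12]).astype(int)
cv2.imwrite("pics/s4.png",cv2.resize(im[v-40:v+30,u-50:u+50,::-1],None,fx=7,fy=7,interpolation=cv2.INTER_CUBIC))
E
python3 meas.py w4 nohex
```

```text
key pts 4093 tool x range [0.02024077 0.0696422 ] max 0.0719609693078392
0.04 y mid -0.0001 width 0.012 ztop -0.0095
0.06 y mid 0.0001 width 0.0119 ztop -0.0002
0.08 y mid -0.00015 width 0.0032 ztop 0.0078
```

View pics/s4.png

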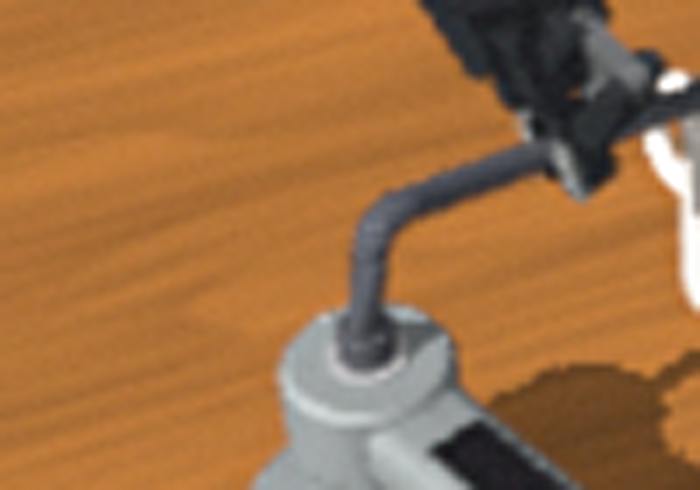

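```bash
python3 -m crank '{"translation":[[0,0,0.3],[0,0,0.3],[0,0,0.3],[0,0,0.2],[0,0,0.1],[0,0,0],[0,0,0]],"angular":[[0.43,0.15,0],[0.43,0.15,0],[0.43,0.16,0],[0.43,0.16,0],[0,0,0],[0,0,0],[0,0,0]]}'
cat > obs.py <<'E'
from k import *
import sys
s=log();n=sys.argv[1]
im,d=get_image("wrist");np.save(f"pics/{n}.npy",d)
v,u=np.mgrid[:420,:560]
for c in ("scene","top"):
    im,d=get_image(c);K,Ro,e=cam(c);np.save(f"pics/{c}_{n}.npy",d);cv2.imwrite(f"pics/{c}_{n}.png",im[...,::-1])
    P=e+(np.stack([(u-K[0,2])/K[0,0],(v-K[1,2])/K[1,1],u*0+1],-1)*d[...,None])@Ro.T
    ok=(d>0)&(np.hypot(P[...,0]-.55,P[...,1]+.017)<.03)
    for lo,hi in [(.096,.112)]+[(z,z+.01) for z in np.arange(.115,.23,.01)]:
        k=ok&(P[...,2]>lo)&(P[...,2]<hi)
        if k.sum()>2:print(c,round(lo,3),k.sum(),P[k].mean(0).round(4),P[k].min(0).round(4),P[k].max(0).round(4))
E
python3 obs.py w5; python3 meas.py w5 nohex
```

```text
time: 14.48
tcp_pos: [0.5144, 0.0789, 0.1616]
tool_rot: [-0.176, 0.561, 0.8, 0.122]
contact_force: [-0.1, 0.9, -2.1]
width: 0.125
grip_force: 61.7
scene 0.096 44 [ 0.5515 -0.0172  0.1   ] [ 0.5383 -0.0273  0.0963] [ 0.5615 -0.0069  0.1029]
scene 0.125 13 [ 0.5546 -0.0153  0.1298] [ 0.5519 -0.0205  0.1263] [ 0.5578 -0.0094  0.1327]
scene 0.135 18 [ 0.5541 -0.0146  0.1394] [ 0.5488 -0.0201  0.1351] [ 0.5567 -0.0087  0.1432]
scene 0.145 17 [ 0.5538 -0.0156  0.1505] [ 0.551  -0.0205  0.1457] [ 0.5554 -0.0098  0.1547]
scene 0.155 18 [ 0.5529 -0.0156  0.1612] [ 0.5438 -0.0198  0.1558] [ 0.5574 -0.0092  0.1647]
scene 0.165 31 [ 0.5515 -0.0076  0.1716] [ 0.5441 -0.0185  0.1657] [0.5564 0.0122 0.1748]
scene 0.175 42 [ 0.5475 -0.0012  0.1786] [ 0.5368 -0.0147  0.1754] [0.5553 0.0124 0.1827]
key pts 4338 tool x range [0.02027705 0.07628483] max 0.07992954896198133
0.04 y mid -0.0001 width 0.0118 ztop -0.0105
0.06 y mid 5e-05 width 0.0117 ztop -0.0018
0.08 y mid 5e-05 width 0.0101 ztop 0.0067
```

```bash
cat > rel.py <<'E'
from k import *
import sys
n=sys.argv[1];d=np.load(f"pics/scene_{n}.npy");K,Ro,e=cam("scene")
v,u=np.mgrid[:420,:560];P=e+(np.stack([(u-K[0,2])/K[0,0],(v-K[1,2])/K[1,1],u*0+1],-1)*d[...,None])@Ro.T
def fit(z0,z1,r,o):
    k=(d>0)&(P[...,2]>z0)&(P[...,2]<z1)&(np.hypot(P[...,0]-o[0],P[...,1]-o[1])<.02);Q=P[k]
    f=least_squares(lambda c:np.hypot(Q[:,0]-c[0],Q[:,1]-c[1])-r,o,loss="soft_l1",f_scale=.001)
    # silhouette mid: lateral coordinate
    rows=np.where(k)[0];cols=np.where(k)[1];mid=[]
    for rr in np.unique(rows):
        c=cols[rows==rr];mid.append((rr,c.min(),c.max()))
    return f.x.round(4),len(Q),np.array(mid)
for nm,a in (("head",(.0915,.1,.011,[.55,-.017])),("arm lo",(.125,.145,.0064,[.55,-.015])),("arm hi",(.145,.165,.0064,[.55,-.015]))):
    x,N,m=fit(*a);print(nm,x,N,[tuple(t) for t in m])
E
sed -i 's/b=np.radians(13.8).*/b=np.radians(23.5);tip=np.array([-.1067,-.0002,-.0097])/' tgt.py
python3 rel.py w5; python3 tgt.py 110 .12 .5505 -.0182
```

```text
head [ 0.55   -0.0175] 35 [(np.int64(242), np.int64(222), np.int64(223)), (np.int64(243), np.int64(223), np.int64(224)), (np.int64(244), np.int64(222), np.int64(227)), (np.int64(245), np.int64(222), np.int64(226)), (np.int64(246), np.int64(220), np.int64(228)), (np.int64(247), np.int64(220), np.int64(228)), (np.int64(248), np.int64(220), np.int64(227)), (np.int64(249), np.int64(222), np.int64(227))]
arm lo [ 0.5493 -0.014 ] 31 [(np.int64(232), np.int64(221), np.int64(226)), (np.int64(233), np.int64(222), np.int64(226)), (np.int64(234), np.int64(222), np.int64(226)), (np.int64(235), np.int64(222), np.int64(226)), (np.int64(236), np.int64(222), np.int64(226)), (np.int64(237), np.int64(222), np.int64(226)), (np.int64(238), np.int64(222), np.int64(224))]
arm hi [ 0.5489 -0.0141] 35 [(np.int64(224), np.int64(220), np.int64(220)), (np.int64(225), np.int64(220), np.int64(225)), (np.int64(226), np.int64(221), np.int64(225)), (np.int64(227), np.int64(221), np.int64(225)), (np.int64(228), np.int64(221), np.int64(225)), (np.int64(229), np.int64(221), np.int64(225)), (np.int64(230), np.int64(221), np.int64(225)), (np.int64(231), np.int64(221), np.int64(225)), (np.int64(232), np.int64(222), np.int64(223))]
tip now [ 0.5483 -0.0152  0.1258] l now [-0.342  0.939  0.023] s [-0.01  0.02 -1.  ]
d units [ 0.047 -0.057 -0.203] ang units [-0.19 -0.1  -0.  ]
[ 0.56  0.28 -0.58  1.77 -0.25  1.28  0.42] (np.float64(6.48829043907227e-09), np.float64(4.0806200650056995e-06))
```

```bash
python3 -m crank '{"translation":[[0.035,-0.075,-0.1],[0,0,-0.15],[0,0,-0.15],[0,0,-0.05],[0,0,0],[0,0,0],[0,0,0]],"angular":[[0,0,0],[0,0,0],[0,0,0],[0,0,0],[0,0,0],[0,0,0],[0,0,0]]}'
python3 tgt.py 110 .1 .5505 -.0182|head -2;  python3 obs.py w6 >/dev/null; python3 rel.py w6|cut -c1-40
```

```text
time: 15.22
tcp_pos: [0.5162, 0.0761, 0.1443]
tool_rot: [-0.176, 0.561, 0.8, 0.123]
contact_force: [0.6, -0.2, -2.5]
width: 0.123
grip_force: 61.6
tip now [ 0.5503 -0.0188  0.1083] l now [-0.341  0.94   0.023] s [-0.009  0.021 -1.   ]
d units [-0.007  0.033 -0.267] ang units [-0.2  -0.09  0.01]
head [ 0.55   -0.0167] 31 [(np.int64(243
arm lo [ 0.5516 -0.0178] 30 [(np.int64(2
arm hi [ 0.5514 -0.0121] 69 [(np.int64(2
```

```bash
python3 -m crank '{"translation":[[-0.02,0.03,-0.05],[0,0,-0.05],[0,0,-0.05],[0,0,0],[0,0,0]],"angular":[[0,0,0],[0,0,0],[0,0,0],[0,0,0],[0,0,0]]}'
python3 tgt.py 110 .1 .5505 -.0182|head -2
python3 -m crank '{"translation":[[0,0,-0.05],[0,0,-0.05],[0,0,0],[0,0,0]],"angular":[[0,0,0],[0,0,0],[0,0,0],[0,0,0]]}'
python3 tgt.py 110 .1 .5505 -.0182|head -2
```

```text
time: 15.78
tcp_pos: [0.5151, 0.0772, 0.138]
tool_rot: [-0.177, 0.561, 0.799, 0.123]
contact_force: [0.1, 0.5, -2.2]
width: 0.124
grip_force: 61.6
tip now [ 0.5492 -0.0177  0.102 ] l now [-0.341  0.94   0.023] s [-0.01   0.021 -1.   ]
d units [ 0.02   0.005 -0.109] ang units [-0.2  -0.1   0.01]
time: 16.12
tcp_pos: [0.5151, 0.0769, 0.1339]
tool_rot: [-0.177, 0.561, 0.799, 0.122]
contact_force: [0.1, -1.2, -3.1]
width: 0.126
grip_force: 61.6
tip now [ 0.5492 -0.018   0.098 ] l now [-0.34   0.94   0.023] s [-0.01   0.021 -1.   ]
d units [ 0.021  0.013 -0.007] ang units [-0.2  -0.1   0.02]
```

```bash
python3 -m crank '{"translation":[[0,0,-0.05],[0,0,-0.05],[0,0,-0.05],[0,0,0],[0,0,0]],"angular":[[0,0,0],[0,0,0],[0,0,0],[0,0,0],[0,0,0]]}'
python3 tgt.py 110 .089 .5505 -.0182|head -2
```

```text
time: 16.53
tcp_pos: [0.5151, 0.077, 0.1279]
tool_rot: [-0.177, 0.561, 0.799, 0.122]
contact_force: [-0.3, -0.6, -4.1]
width: 0.124
grip_force: 61.6
tip now [ 0.5492 -0.018   0.0919] l now [-0.34   0.94   0.023] s [-0.01   0.021 -1.   ]
d units [ 0.019  0.012 -0.132] ang units [-0.2  -0.1   0.02]
```

```bash
python3 -m crank '{"translation":[[0,0,-0.05],[0,0,-0.05],[0,0,0],[0,0,0]],"angular":[[0,0,0],[0,0,0],[0,0,0],[0,0,0]]}'|sed -n '2p;4p'
python3 obs.py w7 | grep scene;  python3 meas.py w7 nohex; python3 rel.py w7|cut -c1-40
```

```text
tcp_pos: [0.5152, 0.0774, 0.1243]
contact_force: [-1.9, -0.9, -0.9]
scene 0.096 46 [ 0.555  -0.0182  0.1023] [ 0.5434 -0.028   0.096 ] [ 0.5617 -0.0069  0.1112]
scene 0.115 12 [ 0.5549 -0.019   0.1196] [ 0.5501 -0.0229  0.1156] [ 0.5581 -0.0138  0.1237]
scene 0.125 26 [ 0.5526 -0.0146  0.1302] [ 0.5439 -0.0231  0.1253] [0.5594 0.0123 0.135 ]
scene 0.135 60 [ 0.5489 -0.0039  0.1407] [ 0.538  -0.0197  0.135 ] [0.5565 0.0119 0.145 ]
scene 0.225 19 [ 5.569e-01 -1.000e-04  2.307e-01] [ 0.5417 -0.0091  0.2259] [0.5651 0.008  0.2346]
key pts 4295 tool x range [0.02028329 0.07311069] max 0.07919350519081386
0.04 y mid 0.00025 width 0.012 ztop -0.0104
0.06 y mid 0.0003 width 0.0121 ztop -0.0012
0.08 y mid 0.00065 width 0.0089 ztop 0.0073
head [ 0.5496 -0.0164] 25 [(np.int64(245
arm lo [ 0.5487 -0.0108] 72 [(np.int64(2
arm hi [0.5397 0.0093] 1 [(np.int64(227)
```

```bash
python3 -m crank '{"translation":[[0,0,-0.05],[0,0,0],[0,0,0]],"angular":[[0,0,0],[0,0,0],[0,0,0]]}'|sed -n '2p;4p'
python3 -m crank '{"translation":[[0,0,-0.05],[0,0,0],[0,0,0]],"angular":[[0,0,0],[0,0,0],[0,0,0]]}'|sed -n '2p;4p'
python3 -c "
from h import *
s=status.observe();print(s['contact_force'],s['wrist_torque'],s['qpos'].round(2))"
```

```text
tcp_pos: [0.5153, 0.078, 0.1229]
contact_force: [-2.9, 1.5, 3.8]
tcp_pos: [0.5154, 0.0788, 0.1213]
contact_force: [-3.7, 3.6, 6.3]
[-3.71311794  3.6073028   6.29723491] [-0.02456747  0.5598803   0.01868901] [ 0.56  0.32 -0.58  1.8  -0.25  1.23  0.44]
```

```bash
cat > arc.py <<'E'
import numpy as np,sys
a0,st,n=map(float,sys.argv[1:4]);r=.1024
for i in range(int(n)):
    a=np.radians(a0-i*st);b=np.radians(a0-(i+1)*st)
    print([round(r*(np.cos(b)-np.cos(a))/.04,3),round(r*(np.sin(b)-np.sin(a))/.04,3)],end=" ")
print()
E
cat > tq.py <<'E'
from k import *
s=log();r=s["tcp_pos"]-[.55,-.0175,0];F=s["contact_force"];M=s["wrist_torque"];T=Rm(s["tool_rot"])
az=np.degrees(np.arctan2(r[1],r[0]));yaw=np.degrees(np.arctan2(T[1,0],T[0,0]))
t=np.array([r[1],-r[0]])/np.hypot(r[0],r[1])
print("r",np.hypot(*r[:2]).round(4),"az",az.round(2),"yaw",yaw.round(2),"z",s["tcp_pos"][2].round(4),"F",F.round(1),"Ftan",(-F[:2]@t).round(2),"rxF",(r[0]*F[1]-r[1]*F[0]).round(3),"M",M.round(3),"q",s["qpos"].round(2),"t",s["time"])
E
python3 tq.py; python3 arc.py 109.8 3 8
```

```text
r 0.1024 az 109.75 yaw 109.97 z 0.1213 F [-3.7  3.6  6.3] Ftan 2.28 rxF 0.233 M [-0.025  0.56   0.019] q [ 0.56  0.32 -0.58  1.8  -0.25  1.23  0.44] t 17.5167
[np.float64(0.127), np.float64(0.042)] [np.float64(0.129), np.float64(0.035)] [np.float64(0.131), np.float64(0.029)] [np.float64(0.132), np.float64(0.022)] [np.float64(0.133), np.float64(0.015)] [np.float64(0.134), np.float64(0.008)] [np.float64(0.134), np.float64(0.001)] [np.float64(0.134), np.float64(-0.006)]
```

```bash
python3 -m crank '{"translation":[[0.127,0.042,0.03],[0.129,0.035,0],[0.131,0.029,0],[0.132,0.022,0],[0,0,0]],"angular":[[0,0,-0.5],[0,0,-0.5],[0,0,-0.5],[0,0,-0.5],[0,0,0]]}' >/dev/null; python3 tq.py
python3 -m crank '{"translation":[[0.133,0.015,0],[0.134,0.008,0],[0.134,0.001,0],[0.134,-0.006,0],[0,0,0]],"angular":[[0,0,-0.5],[0,0,-0.5],[0,0,-0.5],[0,0,-0.5],[0,0,0]]}' >/dev/null; python3 tq.py; python3 arc.py 85.8 3 12
```

```text
r 0.1018 az 98.37 yaw 97.91 z 0.1217 F [-4.   2.3  3.2] Ftan 3.62 rxF 0.368 M [-0.255  0.953  0.587] q [ 0.56  0.3  -0.56  1.82 -0.3   1.15  0.29] t 17.9333
r 0.1017 az 86.26 yaw 85.96 z 0.1216 F [-4.9  2.4  4.9] Ftan 5.05 rxF 0.514 M [-0.149  1.028  0.606] q [ 0.55  0.27 -0.54  1.85 -0.34  1.07  0.12] t 18.35
[np.float64(0.133), np.float64(-0.013)] [np.float64(0.132), np.float64(-0.02)] [np.float64(0.131), np.float64(-0.027)] [np.float64(0.13), np.float64(-0.034)] [np.float64(0.128), np.float64(-0.041)] [np.float64(0.125), np.float64(-0.047)] [np.float64(0.123), np.float64(-0.054)] [np.float64(0.12), np.float64(-0.06)] [np.float64(0.116), np.float64(-0.066)] [np.float64(0.113), np.float64(-0.072)] [np.float64(0.109), np.float64(-0.078)] [np.float64(0.105), np.float64(-0.084)]
```

```bash
cat >> tq.py <<'E'
for d in (.18,.2,.22):
    q=r-d*T[:,2];print("tau",d,(-(q[0]*F[1]-q[1]*F[0]) ).round(3) if 0 else (M[2]+q[0]*F[1]-q[1]*F[0]).round(3),end=" ")
print()
E
python3 -m crank '{"translation":[[0.133,-0.013,0],[0.132,-0.02,0],[0.131,-0.027,0],[0.13,-0.034,0],[0,0,0]],"angular":[[0,0,-0.5],[0,0,-0.5],[0,0,-0.5],[0,0,-0.5],[0,0,0]]}' >/dev/null; python3 tq.py
python3 -m crank '{"translation":[[0.128,-0.041,0],[0.125,-0.047,0],[0,0,0]],"angular":[[0,0,-0.5],[0,0,-0.5],[0,0,0]]}' >/dev/null; python3 tq.py
```

```text
r 0.1015 az 74.13 yaw 74.0 z 0.1215 F [-4.9  1.4  3.7] Ftan 5.14 rxF 0.521 M [-0.134  1.197  0.533] q [ 0.53  0.25 -0.51  1.87 -0.36  0.98 -0.05] t 18.7667
tau 0.18 0.666 tau 0.2 0.623 tau 0.22 0.58 
r 0.1015 az 68.06 yaw 68.02 z 0.1214 F [-4.9  2.6  4.4] Ftan 5.49 rxF 0.557 M [-0.032  1.267  0.555] q [ 0.52  0.24 -0.5   1.89 -0.37  0.93 -0.14] t 19.0167
tau 0.18 0.697 tau 0.2 0.651 tau 0.22 0.605
```

```bash
python3 -m crank '{"translation":[[0.123,-0.054,0],[0,0,0]],"angular":[[0,0,-0.5],[0,0,0]]}' >/dev/null; python3 tq.py
python3 -m crank '{"translation":[[0.12,-0.06,0],[0,0,0]],"angular":[[0,0,-0.5],[0,0,0]]}' >/dev/null; python3 tq.py
python3 -m crank '{"translation":[[0.116,-0.066,0],[0,0,0]],"angular":[[0,0,-0.5],[0,0,0]]}' >/dev/null; python3 tq.py
```

```text
r 0.1015 az 65.02 yaw 65.04 z 0.1214 F [-3.7  2.4  3.8] Ftan 4.39 rxF 0.446 M [-0.029  1.269  0.63 ] q [ 0.51  0.23 -0.49  1.89 -0.37  0.91 -0.19] t 19.1833
tau 0.18 0.745 tau 0.2 0.708 tau 0.22 0.671 
r 0.1015 az 61.97 yaw 62.05 z 0.1214 F [-5.4  3.   3.3] Ftan 6.18 rxF 0.627 M [0.057 1.284 0.6  ] q [ 0.51  0.23 -0.49  1.9  -0.37  0.89 -0.23] t 19.35
tau 0.18 0.76 tau 0.2 0.708 tau 0.22 0.656 
r 0.1014 az 58.93 yaw 59.05 z 0.1214 F [-4.4  2.8  3.9] Ftan 5.21 rxF 0.529 M [0.092 1.33  0.615] q [ 0.5   0.22 -0.48  1.9  -0.37  0.87 -0.28] t 19.5167
tau 0.18 0.75 tau 0.2 0.706 tau 0.22 0.662
```

```bash
cat > chk.py <<'E'
from k import *
import sys
s=status.observe();r=s["tcp_pos"]-[.55,-.0175,0];F=s["contact_force"];M=s["wrist_torque"];T=Rm(s["tool_rot"])
q=r-.2*T[:,2];t=M[2]+q[0]*F[1]-q[1]*F[0]
print(s["time"].__round__(2),"az",np.degrees(np.arctan2(r[1],r[0])).round(2),"yaw",np.degrees(np.arctan2(T[1,0],T[0,0])).round(2),"tau",t.round(3),"rxF",(r[0]*F[1]-r[1]*F[0]).round(3),"Mz",M[2].round(3))
sys.exit(t>float(sys.argv[1]))
E
python3 -m crank '{"translation":[[0.019,-0.0115,0],[0.019,-0.012,0]],"angular":[[0,0,-0.083],[0,0,-0.083]]}' >/dev/null; python3 chk.py .9 || exit
python3 -m crank '{"translation":[[0.0185,-0.012,0],[0.0185,-0.0125,0]],"angular":[[0,0,-0.083],[0,0,-0.083]]}' >/dev/null; python3 chk.py .9 || exit
python3 -m crank '{"translation":[[0.0185,-0.0125,0],[0.018,-0.0125,0]],"angular":[[0,0,-0.083],[0,0,-0.083]]}' >/dev/null; python3 chk.py .9 || exit
python3 -m crank '{"translation":[[0.018,-0.013,0],[0.018,-0.013,0]],"angular":[[0,0,-0.083],[0,0,-0.083]]}' >/dev/null; python3 chk.py .9 || exit
python3 -m crank '{"translation":[[0.018,-0.013,0],[0.0175,-0.0135,0]],"angular":[[0,0,-0.083],[0,0,-0.083]]}' >/dev/null; python3 chk.py .9 || exit
python3 -m crank '{"translation":[[0.0175,-0.0135,0],[0.0175,-0.014,0]],"angular":[[0,0,-0.083],[0,0,-0.083]]}' >/dev/null; python3 chk.py .9 || exit
python3 -m crank '{"translation":[[0.0175,-0.014,0],[0.017,-0.014,0]],"angular":[[0,0,-0.083],[0,0,-0.083]]}' >/dev/null; python3 chk.py .9 || exit
python3 -m crank '{"translation":[[0.017,-0.0145,0],[0.017,-0.0145,0]],"angular":[[0,0,-0.083],[0,0,-0.083]]}' >/dev/null; python3 chk.py .9 || exit
```

```text
19.68 az 58.07 yaw 58.16 tau 0.762 rxF 0.541 Mz 0.668False
```

```bash
sed -i 's/sys.exit(t>float(sys.argv\[1\]))/sys.exit(int(t>float(sys.argv[1])))/' chk.py
python3 -m crank '{"translation":[[0.0185,-0.012,0],[0.0185,-0.0125,0]],"angular":[[0,0,-0.083],[0,0,-0.083]]}' >/dev/null; python3 chk.py .9 || exit
python3 -m crank '{"translation":[[0.0185,-0.0125,0],[0.018,-0.0125,0]],"angular":[[0,0,-0.083],[0,0,-0.083]]}' >/dev/null; python3 chk.py .9 || exit
python3 -m crank '{"translation":[[0.018,-0.013,0],[0.018,-0.013,0]],"angular":[[0,0,-0.083],[0,0,-0.083]]}' >/dev/null; python3 chk.py .9 || exit
python3 -m crank '{"translation":[[0.018,-0.013,0],[0.0175,-0.0135,0]],"angular":[[0,0,-0.083],[0,0,-0.083]]}' >/dev/null; python3 chk.py .9 || exit
python3 -m crank '{"translation":[[0.0175,-0.0135,0],[0.0175,-0.014,0]],"angular":[[0,0,-0.083],[0,0,-0.083]]}' >/dev/null; python3 chk.py .9 || exit
python3 -m crank '{"translation":[[0.0175,-0.014,0],[0.017,-0.014,0]],"angular":[[0,0,-0.083],[0,0,-0.083]]}' >/dev/null; python3 chk.py .9 || exit
python3 -m crank '{"translation":[[0.017,-0.0145,0],[0.017,-0.0145,0]],"angular":[[0,0,-0.083],[0,0,-0.083]]}' >/dev/null; python3 chk.py .9 || exit
```

```text
19.85 az 57.05 yaw 57.15 tau 0.732 rxF 0.526 Mz 0.642
20.02 az 56.05 yaw 56.16 tau 0.713 rxF 0.57 Mz 0.614
20.18 az 55.15 yaw 55.17 tau 0.887 rxF 0.69 Mz 0.768
20.35 az 54.31 yaw 54.2 tau 1.05 rxF 0.704 Mz 0.927
```

```bash

python3 -m crank '{"translation":[[0.0175,-0.0135,0],[0,0,0]],"angular":[[0,0,-0.083],[0,0,0]]}' >/dev/null; python3 chk.py 1.22 || exit
python3 -m crank '{"translation":[[0.0175,-0.014,0],[0,0,0]],"angular":[[0,0,-0.083],[0,0,0]]}' >/dev/null; python3 chk.py 1.22 || exit
python3 -m crank '{"translation":[[0.0175,-0.014,0],[0,0,0]],"angular":[[0,0,-0.083],[0,0,0]]}' >/dev/null; python3 chk.py 1.22 || exit
```

```text
20.52 az 53.9 yaw 53.73 tau 1.007 rxF 0.56 Mz 0.91
20.68 az 53.48 yaw 53.25 tau 1.093 rxF 0.693 Mz 0.972
20.85 az 53.05 yaw 52.76 tau 1.1 rxF 0.681 Mz 0.982
```

```bash

python3 -m crank '{"translation":[[0.0175,-0.014,0],[0,0,0]],"angular":[[0,0,-0.083],[0,0,0]]}' >/dev/null; python3 chk.py 1.27 || exit
python3 -m crank '{"translation":[[0.017,-0.0145,0],[0,0,0]],"angular":[[0,0,-0.083],[0,0,0]]}' >/dev/null; python3 chk.py 1.27 || exit
python3 -c "
from h import *
im,d=get_image('top');C=cam('top')
print([(round(o['score'],2),onplane(C,*(np.array(o['position'])*[560,420]),.092)) for o in tip_of('top','link_end')[:2]])"
for i in 1; do python3 chk.py 9; done
```

```text
21.02 az 52.64 yaw 52.28 tau 1.199 rxF 0.621 Mz 1.091
21.18 az 52.21 yaw 51.79 tau 1.336 rxF 0.717 Mz 1.211
```

```bash

for i in 1 2 3; do python3 -m crank '{"translation":[[0,0,0]],"angular":[[0,0,0]]}' >/dev/null; python3 chk.py 9; done
python3 -c "
from h import *
im,d=get_image('top');C=cam('top')
print([(round(o['score'],2),onplane(C,*(np.array(o['position'])*[560,420]),.092)) for o in tip_of('top','link_end')[:2]])"
```

```text
21.27 az 52.25 yaw 51.81 tau 1.23 rxF 0.738 Mz 1.102
21.35 az 52.24 yaw 51.81 tau 1.265 rxF 0.718 Mz 1.139
21.43 az 52.24 yaw 51.8 tau 1.315 rxF 0.803 Mz 1.175
[(0.68, array([0.77553661, 0.05514473, 0.092     ])), (0.25, array([0.47981812, 0.17932348, 0.092     ]))]
```

```bash

python3 -m crank '{"translation":[[-0.035,0.028,0],[-0.035,0.027,0],[-0.036,0.027,0],[-0.036,0.026,0],[0,0,0]],"angular":[[0,0,0.167],[0,0,0.167],[0,0,0.167],[0,0,0.167],[0,0,0]]}' >/dev/null; python3 chk.py 9; python3 tq.py|head -1
python3 -m crank '{"translation":[[0,0,0],[0,0,0],[0,0,0],[0,0,0],[0,0,0],[0,0,0],[0,0,0]],"angular":[[0,0,0],[0,0,0],[0,0,0],[0,0,0],[0,0,0],[0,0,0],[0,0,0]]}' 1
python3 obs.py w8 | grep scene;python3 meas.py w8 nohex
```

```text
21.95 az 55.54 yaw 55.73 tau 0.632 rxF 0.491 Mz 0.548
r 0.1014 az 55.54 yaw 55.73 z 0.1213 F [-4.5  2.   4.1] Ftan 4.85 rxF 0.491 M [0.152 1.299 0.548] q [ 0.49  0.21 -0.47  1.91 -0.36  0.84 -0.34] t 21.95
time: 22.53
tcp_pos: [0.6084, 0.0647, 0.1216]
tool_rot: [-0.101, 0.865, 0.454, 0.19]
contact_force: [-1.5, 0.5, 0.2]
width: 1.0
grip_force: 0.0
scene 0.096 44 [ 0.5548 -0.0185  0.1023] [ 0.5432 -0.0279  0.096 ] [ 0.5616 -0.0073  0.1105]
scene 0.115 14 [ 0.558  -0.0148  0.1199] [ 0.5552 -0.0193  0.1156] [ 0.5611 -0.0089  0.1238]
scene 0.125 23 [ 0.5606 -0.0107  0.1312] [ 0.5511 -0.0194  0.1258] [0.5695 0.0034 0.135 ]
scene 0.135 28 [ 0.562  -0.0048  0.1384] [ 0.5551 -0.014   0.1353] [0.5686 0.0039 0.143 ]
key pts 398 tool x range [0.02002902 0.02975514] max 0.030275576963136916
```

Released; retreat upward.

```bash

python3 -m crank '{"translation":[[-0.06,-0.08,0.25],[-0.1,-0.13,0.4],[-0.1,-0.13,0.4],[-0.15,-0.2,0.6],[-0.15,-0.2,0.6],[-0.15,-0.2,0.6],[-0.15,-0.2,0.6],[0,0,0.6],[0,0,0]],"angular":[[0,0,0],[0,0,0],[0,0,0],[0,0,0],[0,0,0],[0,0,0],[0,0,0],[0,0,0],[0,0,0]]}' |head -4
python3 - <<'E'
from k import *
s=log()
im,d=get_image("scene");C=cam("scene")
u,v=proj(C,[.57,.0,.12]).astype(int)
a=cv2.resize(im[v-90:v+110,u-110:u+130,::-1],None,fx=3,fy=3,interpolation=cv2.INTER_CUBIC);cv2.imwrite("pics/end.png",a)
for t in("mug","tape_measure","screw_tray"):print(t,[(np.array(o["box"])*[560,420,560,420]).round().tolist() for o in find_in("scene",t)[:1]])
print(proj(C,[.5505,-.0175,.14])-[u-110,v-90])
im,d=get_image("top");K,Ro,e=cam("top")
vv,uu=np.mgrid[:420,:560];P=e+(np.stack([(uu-K[0,2])/K[0,0],(vv-K[1,2])/K[1,1],uu*0+1],-1)*d[...,None])@Ro.T
m=(d>0)&(P[...,2]>.075)&(P[...,2]<.1)&(np.hypot(P[...,0]-.55,P[...,1]+.017)>.21)&(np.hypot(P[...,0]-.55,P[...,1]+.017)<.275)&(P[...,0]>.7)
Q=P[m];print("link az",np.degrees(np.arctan2(Q[:,1].mean()+.017,Q[:,0].mean()-.55)),len(Q))
P=np.load("pics/Ptop.npy");m=(P[...,2]>.075)&(P[...,2]<.1)&(np.hypot(P[...,0]-.55,P[...,1]+.017)>.21)&(np.hypot(P[...,0]-.55,P[...,1]+.017)<.275)&(P[...,0]>.7)
Q=P[m];print("link az before",np.degrees(np.arctan2(Q[:,1].mean()+.017,Q[:,0].mean()-.55)),len(Q))
E
```

```text
time: 23.43
tcp_pos: [0.576, 0.0185, 0.2902]
tool_rot: [-0.097, 0.864, 0.454, 0.194]
contact_force: [1.4, -0.4, 0.7]
mug [[279.0, 223.0, 33.0, 36.0]]
tape_measure [[257.0, 281.0, 90.0, 84.0]]
screw_tray [[191.0, 333.0, 57.0, 53.0]]
[100.2903627   81.79652077]
link az 18.287261512987353 357
link az before 18.238314399024503 357
```

View pics/end.png

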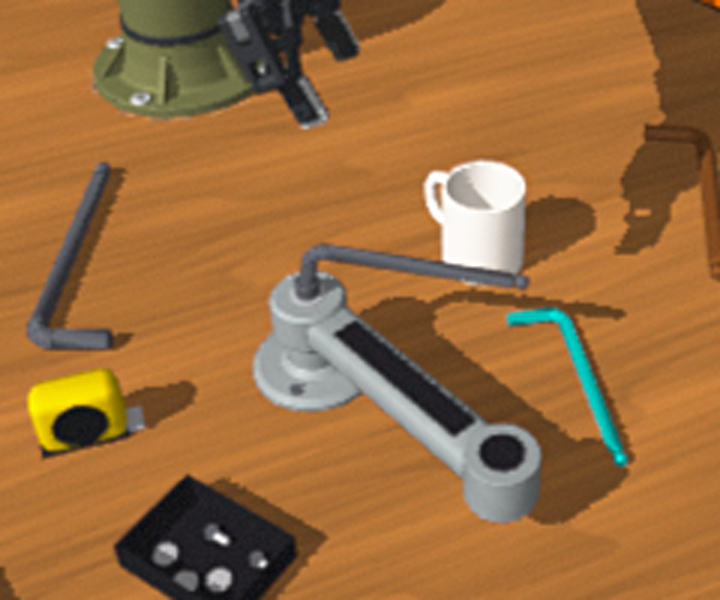

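```bash
python3 -c "
from station import sign_off
print(sign_off())"
```

```text
the job is handed in; nothing more can be done
None
```

The job is handed in: the hex key is seated by its short arm, the screw's shoulder landed and was nipped up to about 1.28 N m by the wrist readings, and the gripper is clear. The link did not move (about 18.2° before, 18.3° after), and the mug, tape measure and screw tray look to be where they were.

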